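Spin-test a die turntable and stop it by fingertip at the pointer

TASK

Check that the bench turntable's bearing runs free: touching only one of the die's two upright pins, push it sideways with the fingers to flick the die into a spin, then keep off and let it coast untouched for at least four seconds, fast enough to make more than a full turn in the first three. As its keyway slot comes round to the fixed pointer, brake it with a fingertip pressed gently on the die's flat face, clear of the pins, so that it stops there and not elsewhere, then ease it the last bit with the fingertip if need be until the keyway is opposite the pointer's tip. Grip nothing, do not disturb the small things lying about, and finish with the fingertip still pressed gently on the face, holding the die there.

Things in the scene. Friction and masses are not known exactly. Their poses are not given: they have to be found in the camera images.
- turntable: Grey cast base of the bench turntable, 200 mm in diameter, 12 mm high at its edge, fixed to the bench. Origin: on the turning axis, at bench height. Its x axis points from the axis directly away from the pointer; z up.
- pointer_tip (a point): Tip of the small fixed steel pointer on a 16 mm wide bracket at the edge of the base, pointing inwards at the die's rim. It lies 82.5 mm from the turning axis (along -x of the base), 53 mm above the bench; pointer and bracket reach from 82.5 to 98 mm from the axis and stand no higher than the die's face.
- die: Round dark steel die, 160 mm across, 20 mm thick, with a small cross-shaped opening in the middle, bolted on an aluminium platter (168 mm across, 10 mm thick, under it); both turn together on a free bearing; 2.7 to 4.1 kg. Origin: on the axis at the die's underside, 34 mm above the bench; the flat face is 54 mm above it. z up; -x points at the keyway, +y at pin_1, -y at pin_2.
- keyway (a point): The keyway: the only notch in the die's rim, 16 mm wide at its mouth and 14 mm deep, cut through the die's full thickness. The point is the middle of its mouth, 80 mm from the axis, level with the die's upper face.
- pin_1: Upright bright steel dowel pin fixed in the die's face, 12 mm in diameter, standing 25 mm above the face (its top is 79 mm above the bench), 40 mm from the turning axis, a quarter turn from the keyway. Origin: centre of its foot, on the die's face; z up.
- pin_2: The other pin, the same, on the opposite side of the axis. The flat ring of the face from 46 to 80 mm from the axis is clear of both pins.
- spindle (a joint): Angle of the die on the base, rad, anticlockwise from above, no stops, counts on past full turns. At 0 and every 2 pi the keyway is exactly opposite the pointer. Nearly free: a spin loses about a twentieth of its speed a second. A fingertip pressed on the face at 5 to 10 N stops it within about 0.3 s, and then carries the die along if moved sideways while pressed.
- paste_tin_1: Loose bystander: white lapping-paste tin with slip lid, 58 mm across, 36 mm high. Origin: centre of its underside. Leave it where it lies.
- stone_block: Loose bystander: brown oil stone block, 25 x 75 x 14 mm, lying flat. Origin: centre of its underside. Leave it where it lies.
- dowel_1: Loose bystander: ground steel dowel pin, 10 mm thick, 45 mm long, lying on the bench. Origin: centre of its underside. Leave it where it lies.
- tap_wrench: Loose bystander: steel T-handled tap wrench, 78 x 90 x 18 mm, lying flat. Origin: centre of its underside. Leave it where it lies.
Not all that is in view belongs to the job. Of the things shaped like the turntable, the grey one is meant.

How it is judged:
By the outcome, as a careful person would: the job done as asked, in the order asked, and still so for the second after the job is handed in, while the arm keeps its last pose, push and grip.
It also fails if it takes over 45 s, if anything falls off the work surface, if the arm or the gripper's body presses on something with over 40 N, if the wrist force passes 120 N, or if a joint passes its speed limit or range.

ROBOT

A 7-joint arm with a two-finger parallel gripper is mounted at the origin on a cart in front of the work surface, level with it; the furniture and walls round the work are solid. World frame = base frame: x ahead of the robot, y to its left, z up, the work surface at z = 0. Lengths are in m, angles in degrees, forces in N, time in s.
With the tool pointing down it reaches from about 0.425 to 1.025 m from the base axis. Payload 9.4 kg.
Tool frame: the origin (TCP) lies at the very end of the fingers, on their centre line; the grasp point (between the pads) lies 19 mm behind it (r.hold_point_z is the z of the grasp point in the tool frame, in m); z points along the fingers, y is the line along which they close (so a half turn about z gives the same grasp; the last joint's range is limited). The gripper opens to 85 mm and grips with 20 to 120 N. Pads are 22 mm wide; open, the fingers measure 114 mm over their backs; the gripper's body (76 mm by 85 mm) begins 54 mm behind the grasp point. The pads swing forward as they close: fully open they stand 13 mm farther back than shut.
Start: joints at [60.35, 34.337, -0.143, 91.639, 0.103, 54.024, -4.572], TCP at [0.309, -0.656, 0.208] pointing down, gripper open.
Joint ranges: [-147.43, 147.43], [-19.82, 112.94], [-74.19, 73.91], [6.32, 146.72], [-59.91, 239.91], [6.04, 106.73], [-150.56, 150.56]. Speed limits (degrees/s): [127.2, 127.2, 172.46, 172.46, 180, 180, 180].

INTERFACE

Orientations are given as a 3x3 rotation matrix whose columns are the frame's x, y, z axes.
In Python, from plant import r gives the robot as it stands. The module is installed in compiled form; this text tells all that it offers.
- The arm moves only by the shell command python3 -m crank 'ROWS'. ROWS is JSON, a list of rows, each a list of 7 numbers: the shift along the tool's x, y, z in mm, then the turn, a rotation vector about the tool's x, y, z in rad, then the closure, from 0 (fully open) to 1 (shut). In form: [[tx, ty, tz, wx, wy, wz, hand], ...]. A call has 1 to 20 rows; each row is the pose to reach, as a shift and turn from the pose commanded when the call began, along the tool's axes at that moment; what a row does not reach only later rows make up. A row lasts 1/10 s, in which the tool goes at most 50 mm and 8.59 degrees, less where a joint would pass 70% of its speed; a pose out of reach is approached as far as the arm can. A call with a gripper value outside its range is refused whole. The fingers move at their own pace and stop on an object; the grip force is fixed at half the most. Time passes only in rows, so rows that repeat a pose let the fingers close. It gives the time, the measured TCP pose, the force, the opening and the grip force at its end, in the units of the state.
- r.read_state(): the state, without advancing time (a new reading comes with each control period).
- r.capture(name): name is "side" or "top"; returns a dict with "color" (480x640x3 uint8, red, green, blue), "mtx" (3x3 intrinsics, pixels), "R" (3x3) and "t" (3): a world point X has camera coordinates R X + t. Camera axes: x right, y down, z forward; pixel columns grow to the right and rows downward; lengths in m; the calibration is good to about 2 mm. A picture is of the moment at which its call begins. There is no depth.
- r.close_job(): hands the job in; it is judged then, once.
Trained networks look in a picture, given as the dict that the camera call returned (one of the last four; its "shot" number tells which), for a name from the list of things; names that differ only in an ending like _2 or _b are one class to them, and where a whole thing is asked for, a point or a joint stands for the part that bears it (a point fixed in the world has none). Each returns a list of dicts, best first, with "conf" (0 to 1); they miss things now and then, are a little off and sometimes report something else, mostly with a low value. They report only what shows in the picture. A call takes as long as a camera call. They do not tell look-alikes from the thing itself.
- r.masks_of(picture, thing): "pixels" (480x640 bool, what is visible of it) and "bbox" ([left, top, width, height] in pixels, round what is visible of it).
- r.tip_of(picture, thing): "location" ([column, row] in pixels: a listed point, or the origin of a listed thing).
The state is a dict: "t": time; "q": joint angles; "qvel": joint speeds; "effort": joint torques, N m; "ee_pos": TCP position; "orientation": TCP orientation; "ft_force": force on the tool from outside, world axes, zero at the start; "ft_torque": the same for the moment, N m; "grip_width": finger opening in m; "grasp_force": force on a finger pad.
Only numpy, scipy, OpenCV 4.12 (cv2) and the standard library are available. Lean on these libraries where they do the work, as an engineer would, in place of code of your own. Each camera call takes 0.05 s, during which the arm holds its last target. There are 200 camera calls.

## Working session

There is one attempt and no reset: what is moved stays moved. The work goes in short steps, Python scripts to look and compute and a shell command to move; the robot and the scene stay as the last step left them, time stands still between calls to the robot, and variables do not carry over. Pictures are saved under pics/ and viewed, at most 10 in all, crops included, and the job is handed in when it is done.

```bash
mkdir -p pics; python3 - <<'E'
from plant import r
import cv2,numpy as np
s=r.read_state();print(s['t'],s['ee_pos'],np.round(s['orientation'],3),s['ft_force'],s['grip_width'])
for n in("top","side"):
    p=r.capture(n);cv2.imwrite(f"pics/{n}0.png",p["color"][...,::-1])
    print(n,p["mtx"].tolist(),np.round(p["R"],3).tolist(),p["t"])
    for th in("turntable","die","pointer_tip","keyway","pin_1","paste_tin_1","tap_wrench","stone_block","dowel_1"):
        print(th,[(np.round(d["location"]),round(d["conf"],2)) for d in r.tip_of(p,th)][:4])
E
```

```text
0.0 [ 0.30908349 -0.65522891  0.20720761] [[ 0.904  0.427 -0.001]
 [ 0.427 -0.904  0.001]
 [-0.    -0.002 -1.   ]] [-0.43839142  0.10400426  0.08365417] 0.08510614265840079
top [[506.39291551607636, 0.0, 318.2283053590681], [0.0, 506.39291551607636, 240.31871332969388], [0.0, 0.0, 1.0]] [[0.003, -0.999, -0.042], [-0.986, 0.004, -0.164], [0.164, 0.042, -0.986]] [0.34448588 0.49750295 0.81417101]
turntable [(array([300., 228.]), 0.73), (array([461., 222.]), 0.63)]
die [(array([306., 228.]), 0.97), (array([471., 218.]), 0.87)]
pointer_tip [(array([508., 250.]), 0.86), (array([339., 251.]), 0.73), (array([381., 179.]), 0.17)]
keyway [(array([348., 229.]), 0.96), (array([510., 252.]), 0.6)]
pin_1 [(array([307., 199.]), 0.57), (array([459., 235.]), 0.5), (array([488., 201.]), 0.39), (array([298., 246.]), 0.38)]
paste_tin_1 [(array([327., 153.]), 0.84)]
tap_wrench [(array([380., 179.]), 0.57)]
stone_block [(array([233., 275.]), 0.69), (array([385., 173.]), 0.46)]
dowel_1 [(array([282., 300.]), 0.57)]
side [[465.47576190329085, 0.0, 315.9797941961416], [0.0, 465.47576190329085, 241.30866833794025], [0.0, 0.0, 1.0]] [[0.977, -0.214, -0.015], [-0.09, -0.346, -0.934], [0.194, 0.913, -0.358]] [-0.43272279  0.23070503  0.46317378]
turntable [(array([371., 352.]), 0.96), (array([320., 270.]), 0.55)]
die [(array([318., 252.]), 0.81), (array([372., 330.]), 0.78)]
pointer_tip [(array([296., 262.]), 0.98), (array([341., 347.]), 0.77)]
keyway [(array([320., 260.]), 0.88), (array([337., 344.]), 0.61)]
pin_1 [(array([297., 245.]), 0.63), (array([399., 326.]), 0.58), (array([338., 245.]), 0.48), (array([344., 312.]), 0.48)]
paste_tin_1 [(array([397., 271.]), 0.91)]
tap_wrench []
stone_block [(array([273., 248.]), 0.47)]
dowel_1 [(array([247., 270.]), 0.59)]
```

View pics/top0.png

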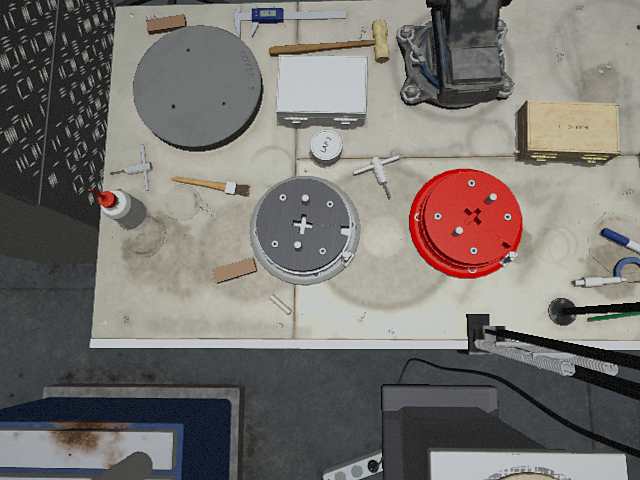

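View pics/side0.png

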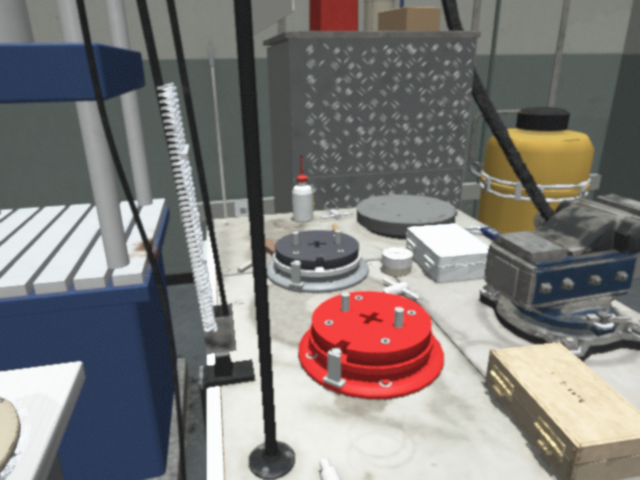

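Candidates for the turntable are the grey one at top (303,228) and the red one at (466,220). The grey one fits the description. I'll confirm it in a crop and measure.

```bash
cat > h.py <<'E'
from plant import r
import cv2,numpy as np
def back(p,uv,z):
    d=p["R"].T@np.linalg.solve(p["mtx"],[uv[0],uv[1],1.]);c=-p["R"].T@p["t"]
    return (c+d*(z-c[2])/d[2])[:2]
def proj(p,X):
    v=p["mtx"]@(p["R"]@np.asarray(X,float)+p["t"]);return v[:2]/v[2]
E
python3 - <<'E'
from h import *
for n in("top","side"):
    p=r.capture(n)
    for th,z in(("turntable",0),("die",.034),("pointer_tip",.053),("keyway",.054),("pin_1",.054),("paste_tin_1",0),("tap_wrench",0),("stone_block",0),("dowel_1",0)):
        print(n,th,[(np.round(back(p,d["location"],z),3).tolist(),round(d["conf"],2)) for d in r.tip_of(p,th)][:4])
    for d in r.masks_of(p,"turntable")+r.masks_of(p,"die"): print(d["bbox"],d["conf"])
    if n=="top":
        c=p["color"][170:290,245:365,::-1];cv2.imwrite("pics/crop0.png",cv2.resize(c,None,fx=5,fy=5,interpolation=cv2.INTER_CUBIC))
        np.savez("cam.npz",**{k:p[k] for k in("mtx","R","t")})
E
```

```text
top turntable [([0.525, 0.377], 0.83), ([0.54, 0.088], 0.59)]
top die [([0.536, 0.084], 0.92), ([0.522, 0.367], 0.88), ([0.606, 0.234], 0.46), ([0.524, 0.296], 0.45)]
top pointer_tip [([0.482, 0.306], 0.79), ([0.479, 0.023], 0.73), ([0.521, 0.372], 0.68)]
top keyway [([0.519, 0.298], 0.75), ([0.478, 0.027], 0.69)]
top pin_1 [([0.489, 0.375], 0.62), ([0.508, 0.116], 0.56), ([0.564, 0.364], 0.51), ([0.568, 0.055], 0.48)]
top paste_tin_1 [([0.668, 0.33], 0.86)]
top tap_wrench [([0.616, 0.23], 0.94)]
top stone_block [([0.442, 0.497], 0.93)]
top dowel_1 [([0.391, 0.41], 0.64), ([0.53, 0.368], 0.42)]
[409.0, 169.5, 115.5, 110.7] 0.77
[247.2, 177.0, 113.4, 105.3] 0.73
[421.6, 168.3, 99.7, 100.7] 0.94
[255.9, 181.6, 96.1, 93.1] 0.9
side turntable [([0.535, 0.084], 0.94), ([0.53, 0.367], 0.83)]
side die [([0.53, 0.375], 0.94), ([0.534, 0.077], 0.92)]
side pointer_tip [([0.48, 0.028], 0.7), ([0.477, 0.299], 0.61)]
side keyway [([0.511, 0.286], 0.69), ([0.482, 0.033], 0.68), ([0.571, 0.377], 0.47)]
side pin_1 [([0.497, 0.387], 0.61), ([0.567, 0.051], 0.56), ([0.566, 0.37], 0.53), ([0.509, 0.113], 0.42)]
side paste_tin_1 [([0.674, 0.323], 0.6)]
side tap_wrench [([0.615, 0.225], 0.76), ([0.676, 0.328], 0.3)]
side stone_block [([0.459, 0.488], 0.49), ([0.601, 0.504], 0.27)]
side dowel_1 [([0.39, 0.401], 0.45)]
[295.6, 289.7, 149.5, 113.3] 0.8
[266.8, 231.5, 104.8, 59.6] 0.56
[382.4, 247.1, 30.7, 29.4] 0.35
[273.9, 230.0, 84.2, 45.0] 0.77
[310.2, 294.4, 127.1, 79.1] 0.7
```

View pics/crop0.png

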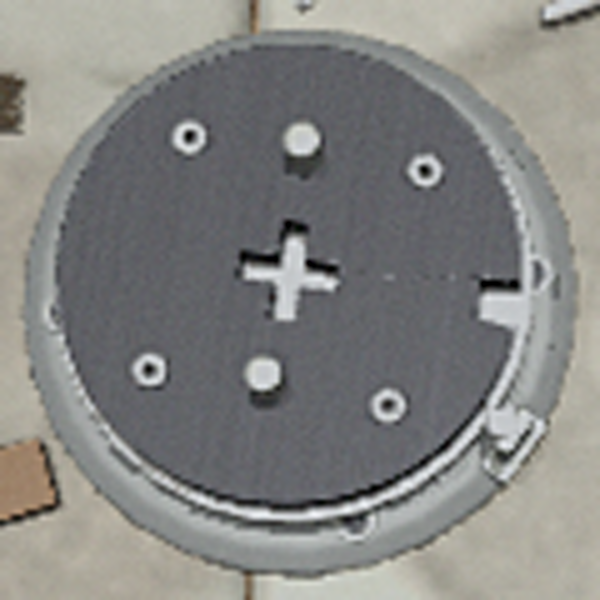

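The crop shows the grey turntable, with dark die, keyway at full-image (345,230), pointer tip near (344,253) and pin tops at (305,197) and (298,244). Next I refine the axis and the pointer and keyway angles.

```bash
cat >> h.py <<'E'
def circ(p,c,rad,z,n=720):
    a=np.arange(n)*2*np.pi/n
    return a,np.array([proj(p,[c[0]+rad*np.cos(t),c[1]+rad*np.sin(t),z]) for t in a])
def polar(p,c,radii=np.arange(.050,.0785,.002),z=.054,n=720):
    g=cv2.cvtColor(p["color"],cv2.COLOR_RGB2GRAY)
    m=np.stack([circ(p,c,q,z,n)[1] for q in radii]).astype(np.float32)
    return cv2.remap(g,m[...,0],m[...,1],cv2.INTER_LINEAR).astype(float)
E
python3 - <<'E'
from h import *
from scipy.optimize import minimize
for n in("top","side"):
    p=r.capture(n);g=cv2.cvtColor(p["color"],cv2.COLOR_RGB2GRAY).astype(np.float32)
    g=cv2.GaussianBlur(g,(3,3),0)
    def samp(c,rad,z):
        uv=circ(p,c,rad,z,180)[1].astype(np.float32)
        return cv2.remap(g,uv[None,:,0],uv[None,:,1],cv2.INTER_LINEAR)[0]
    f=lambda c:-np.mean(np.clip(samp(c,.083,.054)-samp(c,.077,.054),-10,60))
    grid=[(f((x,y)),x,y) for x in np.arange(.515,.545,.001) for y in np.arange(.355,.39,.001)]
    b=min(grid);print(n,"die face fit",b)
    f0=lambda c:-np.mean(np.abs(samp(c,.103,.010)-samp(c,.097,.012)))
    print(" base fit",min((f0((x,y)),x,y) for x in np.arange(.515,.545,.001) for y in np.arange(.355,.39,.001)))
    if n=="top":
        for uv in((305.2,197),(297.4,244.2)): print("pin",back(p,uv,.079))
        print("key",back(p,(346.5,231),.054),"ptr",back(p,(344,253),.053))
        c=np.array(b[1:]);P=polar(p,c,np.arange(.066,.080,.002)).mean(0)
        i=np.argsort(-P)[:40];print("bright ring deg",np.sort(i/2))
        s=np.round(P[::2]).astype(int);print(s[230:300])
        c2=p["color"][170:290,245:365,::-1].copy();c2=cv2.resize(c2,None,fx=5,fy=5,interpolation=cv2.INTER_CUBIC)
        for rad,z in((.08,.054),(.1,.012),(.0825,.053)):
            for q in circ(p,c,rad,z,180)[1]: cv2.circle(c2,tuple(int(v) for v in (q-[245,170]+.5)*5),1,(0,0,255),-1)
        for d in range(220,250,5):
            q=proj(p,[c[0]+.0825*np.cos(np.radians(d)),c[1]+.0825*np.sin(np.radians(d)),.053]);cv2.circle(c2,tuple(int(v) for v in (q-[245,170]+.5)*5),4,(0,255,0) if d!=235 else (255,0,0),-1)
        cv2.imwrite("pics/fit.png",c2)
E
```

```text
top die face fit (np.float32(-50.102016), np.float64(0.525), np.float64(0.371))
 base fit (np.float32(-38.04083), np.float64(0.524), np.float64(0.371))
pin [0.56596349 0.36482859]
pin [0.48630798 0.37710325]
key [0.51259082 0.2960649 ] ptr [0.47513344 0.30049018]
bright ring deg [168.5 169.  188.5 189.  189.5 195.5 211.  219.5 220.  220.5 221.  221.5
 222.  223.5 227.  255.  255.5 256.  256.5 257.  257.5 258.  258.5 259.
 259.5 260.  260.5 261.  261.5 262.  262.5 263.  263.5 264.  264.5 268.5
 269.  269.5 270.  270.5]
[102 103 102 103 101 102 100 101 101 102 100 100 100 100 100 101 101 101
 101 102 102 100  99  98  97 111 160 188 191 192 193 195 199 193 144  79
  30  24  83 106 106 103 101 102 102 101  99  99  99 100 101  99  99  99
 101  99 100  99  99  98  98  98  99 101 100  99  99  99  98 100]
side die face fit (np.float32(-22.422083), np.float64(0.525), np.float64(0.366))
 base fit (np.float32(-36.46985), np.float64(0.526), np.float64(0.366))
```

View pics/fit.png

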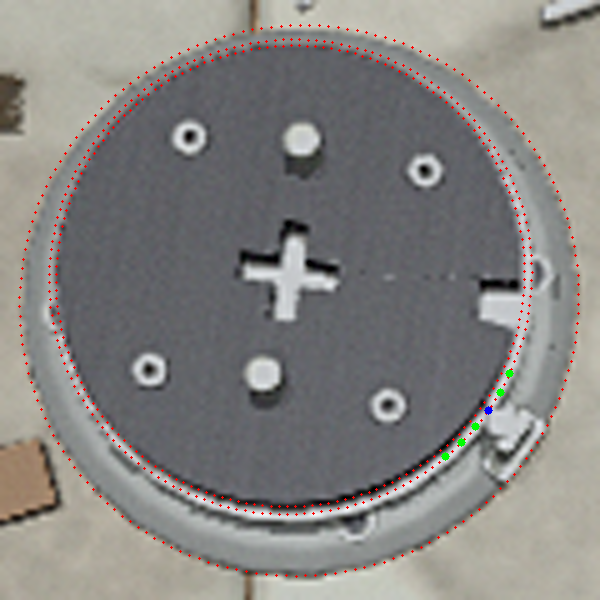

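```bash
python3 - <<'E'
from h import *
T=r.capture("top");S=r.capture("side")
for p in(T,S):print("cam",np.round(-p["R"].T@p["t"],3),"base",proj(p,[0,0,0]),proj(p,[0,0,.3]))
print("feet",back(T,(562,311),0),back(S,(270,460),0),back(T,(480,330),0.02),back(S,(230,368),0.02))
def plane(p,a,b):
    d=lambda u:p["R"].T@np.linalg.solve(p["mtx"],[u[0],u[1],1.]);n=np.cross(d(a),d(b));n/=np.linalg.norm(n);return n,n@(-p["R"].T@p["t"])
def line(la,lb):
    n1,c1=plane(T,*la);n2,c2=plane(S,*lb);d=np.cross(n1,n2);d/=np.linalg.norm(d);
    for z in(0,.2,.4,.6,.8): 
        x=np.linalg.solve(np.array([n1,n2,[0,0,1]]),[c1,c2,z]);print("  ",np.round(x,3),end="")
    print()
print("pole");line(((575,311),(638,305)),((268,440),(244,10)))
print("rod");line(((495,333),(638,373)),((222,310),(143,0)))
print("spring");line(((490,345),(600,367)),((208,325),(170,95)))
c1=T["color"][300:400,440:640,::-1];cv2.imwrite("pics/l1.png",cv2.resize(c1,None,fx=4,fy=4,interpolation=3))
E
```

```text
cam [0.356 0.308 0.899] base [532.48944453 549.75244161] [642.26145279 678.13081598]
cam [ 0.353 -0.436  0.375] base [-118.89362959  473.16030312] [-255.89348284  176.6701007 ]
feet [ 0.38044133 -0.07494493] [ 0.37960458 -0.07199712] [0.34789002 0.07170524] [0.34728556 0.06420186]
pole
   [ 0.378 -0.076  0.   ]   [ 0.381 -0.066  0.2  ]   [ 0.383 -0.056  0.4  ]   [ 0.386 -0.047  0.6  ]   [ 0.388 -0.037  0.8  ]
rod
   [0.356 0.088 0.   ]   [0.333 0.054 0.2  ]   [0.31 0.02 0.4 ]   [ 0.286 -0.015  0.6  ]   [ 0.263 -0.049  0.8  ]
spring
   [0.329 0.083 0.   ]   [0.321 0.065 0.2  ]   [0.314 0.047 0.4  ]   [0.307 0.028 0.6  ]   [0.3  0.01 0.8 ]
```

View pics/l1.png

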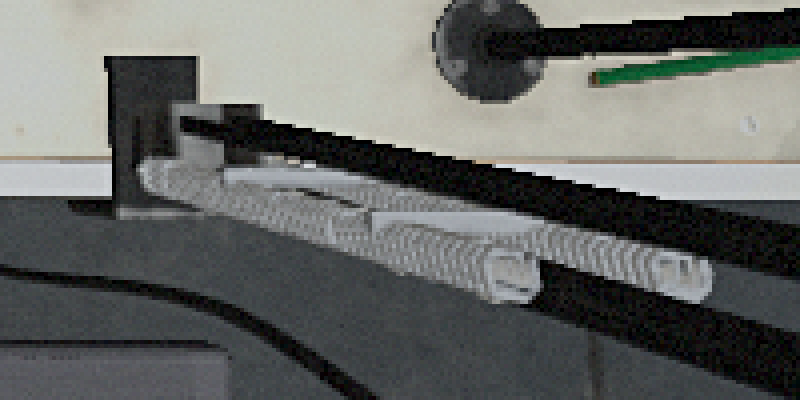

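The pole at (0.38,-0.07) and the lamp arm near (0.33,0.05) stand between the start pose and the job. I'll look at how high they reach.

```bash
python3 - <<'E'
from h import *
S=r.capture("side")
cv2.imwrite("pics/l2.png",cv2.resize(S["color"][0:300,60:360,::-1],None,fx=2,fy=2,interpolation=3))
E
```

```text
(no output)
```

View pics/l2.png

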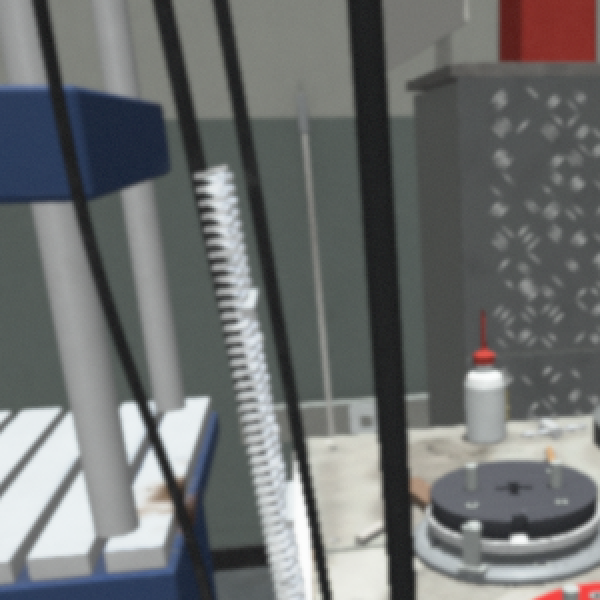

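```bash
cat > st.py <<'E'
from h import *
s=r.read_state();print(round(s["t"],2),np.round(s["q"],1),np.round(s["ee_pos"],4),np.round(s["orientation"].T if hasattr(s["orientation"],"T") else np.array(s["orientation"]).T,3).tolist(),np.round(s["ft_force"],1),round(s["grip_width"],4))
E
python3 -m crank '[[0,0,-40,-0.14,0,0,1],[0,0,-80,-0.28,0,0,1],[0,0,-120,-0.42,0,0,1],[0,0,-160,-0.56,0,0,1],[0,0,-200,-0.7,0,0,1],[0,0,-240,-0.84,0,0,1]]'; python3 st.py
```

```text
t: 3.05
ee_pos: [0.3087, -0.6554, 0.4511]
orientation: [[0.904, 0.281, 0.321], [0.427, -0.6, -0.677], [0.002, 0.749, -0.662]]
ft_force: [0.4, -0.8, 1.0]
grip_width: 0.0001
grasp_force: 0.0
3.05 [ 46.2   7.6  13.4 115.9  18.    8.7 -22.8] [ 0.3087 -0.6554  0.4511] [[0.904, 0.427, 0.002], [0.281, -0.6, 0.749], [0.321, -0.677, -0.662]] [ 0.4 -0.8  1. ] 0.0001
```

```bash
cat > kin.py <<'E'
import numpy as np,itertools
from scipy.optimize import least_squares
from scipy.spatial.transform import Rotation as Ro
D=[([60.35,34.337,-.143,91.639,.103,54.024,-4.572],[.309,-.6554,.2075],[[.904,.427,-.001],[.427,-.904,.001],[0,-.002,-1]]),
([46.2,7.6,13.4,115.9,18.,8.7,-22.8],[.3087,-.6554,.4511],[[.904,.281,.321],[.427,-.6,-.677],[.002,.749,-.662]])]
def fk(q,p,sg):
    o1,o7,H,L1,L2,Lt,e1,e2,e3=p
    z=lambda a:Ro.from_euler('z',a,degrees=True).as_matrix();y=lambda a:Ro.from_euler('y',a,degrees=True).as_matrix()
    A=z(sg[0]*q[0]+o1)@y(q[1]);x=np.array([0,0,H])
    A3=A@z(sg[1]*q[2]);elb=x+A3@[e1,0,L1]
    A4=A3@y(q[3])@z(sg[2]*q[4]);w=elb+A4@[e2,0,L2]
    A6=A4@y(q[5]);t=w+A6@[e3,0,Lt]
    return t,A6@z(sg[3]*q[6]+o7),elb,w
def fit():
    best=None
    for sg in itertools.product((1,-1),repeat=4):
        o1=-64.75-sg[0]*60.35
        def res(p):
            o=[]
            for q,t,R in D:
                tt,RR,_,_=fk(q,p,sg);o+=list((tt-t)*10)+list((RR-np.array(R)).ravel())
            return np.r_[o,np.array(p[6:])*.3,(p[2]-.35)*.1]
        for o7 in(0,90,180,-90):
            s=least_squares(res,[o1,o7,.35,.45,.45,.3,0,0,0])
            if best is None or s.cost<best[0]:best=(s.cost,s.x,sg)
    return best
E
python3 - <<'E'
from kin import *
b=fit();print(b[0],np.round(b[1],3),b[2])
for q,t,R in D:
    f=fk(q,b[1],b[2]);print(np.round(f[0]-t,4),"elbow",np.round(f[2],3),"wrist",np.round(f[3],3))
E
```

```text
0.0022251350045789943 [-4.61400e+00 -2.64399e+02  3.37000e-01  5.04000e-01  4.49000e-01
  3.04000e-01  7.00000e-03 -3.20000e-02 -5.30000e-02] (-1, -1, 1, 1)
[-0.0006 -0.0003  0.    ] elbow [ 0.123 -0.262  0.749] wrist [ 0.285 -0.608  0.512]
[ 0.0001  0.     -0.    ] elbow [ 0.045 -0.057  0.835] wrist [ 0.201 -0.417  0.615]
```

```bash
cat >> kin.py <<'E'
b=fit();P=b[1];SG=b[2]
lo=np.array([-147.4,-19.8,-74,6.4,-59.9,6.1,-150]);hi=np.array([147.4,112.9,73.9,146.7,239.9,106.7,150])
def ik(q0,t,R):
    f=lambda q:np.r_[(fk(q,P,SG)[0]-t)*20,(fk(q,P,SG)[1]-R).ravel()*5,(q-q0)*1e-3]
    s=least_squares(f,np.clip(q0,lo+.01,hi-.01),bounds=(lo,hi));return s.x,np.abs(f(s.x)[:12]).max()
def rel(R0,t0,R1,t1):
    return np.round(np.r_[R0.T@(t1-t0)*1000,Ro.from_matrix(R0.T@R1).as_rotvec()],3)
E
python3 - <<'E'
from kin import *
from plant import r
s=r.read_state();q=np.array(s["q"],float);t=np.array(s["ee_pos"]);R=np.array(s["orientation"])
az=lambda a:-a-4.614
W=[]
for a,q2,q4,q6 in((-62,-16,50,10),(-15,-16,50,10),(34,-16,50,10)):
    qq=[az(a),q2,0,q4,0,q6,-4.6];f=fk(qq,P,SG);W.append((f[0],f[1]))
# final: above pin approach, x axis at 81.3 deg, z down
a=np.radians(81.3);Rf=np.array([[np.cos(a),np.sin(a),0],[np.sin(a),-np.cos(a),0],[0,0,-1]])
a0=np.radians(-8.7);tf=np.array([.525+.037*np.cos(a0),.369+.037*np.sin(a0),.16])-.029*np.r_[np.cos(a),np.sin(a),0]
W.append((tf,Rf));print("tf",tf)
R0,t0=R,t
for t1,R1 in W:
    print("rel",rel(R0,t0,R1,t1).tolist(),"to",np.round(t1,3))
    rv=Ro.from_matrix(R0.T@R1).as_rotvec()
    for k in np.linspace(.1,1,10):
        q,e=ik(q,t0+k*(t1-t0),R0@Ro.from_rotvec(k*rv).as_matrix())
        f=fk(q,P,SG)
        if k in(.5,1.) or e>.05: print(round(k,1),np.round(q),round(e,3),"elb",np.round(f[2],2),"wr",np.round(f[3],2),"tcp",np.round(f[0],2))
    R0,t0=R1,t1
E
```

```text
tf [0.55718771 0.33473703 0.16      ]
rel [15.543, 457.827, -1018.45, -1.526, 0.066, 0.013] to [ 0.124 -0.234  1.469]
0.3 [ 60. -20.  -0. 118.   4.   8.  -8.] 0.095 elb [-0.07  0.15  0.81] wr [ 0.12 -0.26  0.78] tcp [ 0.26 -0.53  0.76]
0.4 [ 60. -20.  -0. 110.   5.   6.  -9.] 0.936 elb [-0.07  0.15  0.81] wr [ 0.12 -0.26  0.84] tcp [ 0.26 -0.53  0.86]
0.5 [ 59. -20.  -0. 101.   5.   7.  -9.] 1.461 elb [-0.07  0.15  0.81] wr [ 0.12 -0.25  0.91] tcp [ 0.25 -0.52  0.98]
0.6 [ 59. -20.  -0.  90.   5.  10.  -9.] 1.59 elb [-0.07  0.15  0.81] wr [ 0.11 -0.22  0.99] tcp [ 0.24 -0.48  1.1 ]
0.7 [ 59. -20.  -0.  79.   4.  12.  -8.] 1.344 elb [-0.07  0.15  0.81] wr [ 0.09 -0.18  1.07] tcp [ 0.21 -0.43  1.22]
0.8 [ 59. -20.  -0.  70.   3.  12.  -7.] 0.937 elb [-0.07  0.15  0.81] wr [ 0.07 -0.14  1.12] tcp [ 0.18 -0.36  1.31]
0.9 [ 58. -20.  -0.  63.   2.  10.  -6.] 0.443 elb [-0.08  0.15  0.81] wr [ 0.05 -0.1   1.16] tcp [ 0.15 -0.29  1.39]
1.0 [ 58. -16.  -1.  50.   1.  10.  -5.] 0.0 elb [-0.06  0.12  0.82] wr [ 0.04 -0.08  1.21] tcp [ 0.12 -0.23  1.47]
rel [194.602, 57.154, -58.468, 0.01, 0.57
[... 717 characters left out ...]
8 0.06 1.18] tcp [0.28 0.19 1.38]
0.2 [-69. -20.   4.  61. -58.  48.  40.] 1.322 elb [-0.07 -0.15  0.81] wr [0.05 0.11 1.16] tcp [0.31 0.23 1.27]
0.3 [-72. -20.   3.  70. -60.  62.  48.] 1.327 elb [-0.06 -0.15  0.81] wr [0.06 0.16 1.11] tcp [0.35 0.27 1.14]
0.4 [-66. -20.   3.  82. -52.  62.  53.] 1.472 elb [-0.08 -0.14  0.81] wr [0.11 0.2  1.04] tcp [0.39 0.3  0.99]
0.5 [-56. -20.   3.  96. -41.  55.  53.] 1.239 elb [-0.1  -0.13  0.81] wr [0.17 0.21 0.95] tcp [0.44 0.3  0.84]
0.6 [-48. -20.   2. 110. -30.  46.  49.] 0.673 elb [-0.12 -0.11  0.81] wr [0.21 0.19 0.84] tcp [0.46 0.29 0.69]
1.0 [-38.  31.   3. 105.   2.  44.  32.] 0.0 elb [0.22 0.15 0.77] wr [0.51 0.31 0.46] tcp [0.56 0.33 0.16]
```

```bash
cat > plan.py <<'E'
from kin import *
def plan(q0,wps,step=45,ang=7.8,R0=None,t0=None):
    q=np.array(q0,float);t,R,_,_=fk(q,P,SG);
    R0=R if R0 is None else R0;t0=t if t0 is None else t0
    lt,lR=t,R;rows=[]
    for w in wps:
        w=np.array(w,float);last=None
        for k in np.linspace(0,1,600)[1:]:
            qq=q+(w-q)*k;f=fk(qq,P,SG)
            if k==1 or np.linalg.norm(f[0]-lt)*1000>step or np.degrees(Ro.from_matrix(lR.T@f[1]).magnitude())>ang or np.any(np.abs(qq-(last if last is not None else q))>[8.2,8.2,11,11,11,11,11]):
                lt,lR,last=f[0],f[1],qq;v=rel(R0,t0,f[1],f[0])
                rows.append([int(round(x)) for x in v[:3]]+[round(float(x),2) for x in v[3:]]+[1])
        q=w
    return rows
E
python3 - <<'E'
from plan import *
from plant import r
s=r.read_state();q=np.array(s["q"],float)
rows=plan(q,[[57.4,-14,0,50,0,12,-4.6]],R0=np.array(s["orientation"]),t0=np.array(s["ee_pos"]));print(len(rows));print(str(rows).replace(" ",""))
qa=[57.4,-14,0,50,0,12,-4.6];rows=plan(qa,[[-38.6,-14,0,50,0,12,-4.6]]);print(len(rows));print(str(rows).replace(" ",""))
E
```

```text
26
[[3,41,-16,-0.06,0.04,-0.02,1],[5,82,-36,-0.12,0.04,-0.02,1],[7,122,-58,-0.18,0.04,-0.02,1],[8,161,-83,-0.24,0.05,-0.01,1],[10,199,-111,-0.3,0.05,-0.01,1],[11,233,-140,-0.36,0.05,-0.01,1],[11,267,-171,-0.41,0.05,-0.01,1],[12,298,-205,-0.47,0.06,-0.01,1],[13,328,-240,-0.53,0.06,-0.01,1],[13,355,-278,-0.59,0.06,-0.01,1],[13,380,-316,-0.65,0.06,-0.01,1],[13,402,-355,-0.7,0.06,-0.0,1],[14,423,-396,-0.76,0.06,-0.0,1],[14,441,-438,-0.81,0.06,-0.0,1],[14,457,-481,-0.87,0.06,0.0,1],[14,471,-526,-0.93,0.06,0.0,1],[14,482,-571,-0.98,0.06,0.0,1],[14,491,-616,-1.04,0.06,0.0,1],[14,497,-661,-1.09,0.06,0.01,1],[14,501,-706,-1.14,0.06,0.01,1],[15,502,-752,-1.2,0.06,0.01,1],[15,502,-798,-1.25,0.06,0.01,1],[16,498,-844,-1.31,0.06,0.01,1],[16,493,-890,-1.36,0.06,0.01,1],[17,485,-936,-1.41,0.07,0.01,1],[18,477,-972,-1.46,0.07,0.01,1]]
13
[[43,1,-2,0.0,0.1,0.09,1],[85,6,-9,0.0,0.2,0.18,1],[125,15,-19,0.01,0.31,0.28,1],[163,28,-34,0.01,0.41,0.37,1],[199,44,-52,0.01,0.51,0.46,1],[230,63,-74,0.01,0.61,0.55,1],[258,85,-99,0.01,0.71,0.64,1],[280,109,-126,0.01,0.81,0.73,1],[297,135,-155,0.02,0.92,0.82,1],[309,162,-186,0.02,1.02,0.92,1],[315,191,-218,0.02,1.12,1.01,1],[316,219,-249,0.02,1.22,1.1,1],[315,226,-257,0.02,1.25,1.12,1]]
```

```bash
python3 -m crank '[[3,41,-16,-0.06,0.04,-0.02,1],[5,82,-36,-0.12,0.04,-0.02,1],[7,122,-58,-0.18,0.04,-0.02,1],[8,161,-83,-0.24,0.05,-0.01,1],[10,199,-111,-0.3,0.05,-0.01,1],[11,233,-140,-0.36,0.05,-0.01,1],[11,267,-171,-0.41,0.05,-0.01,1],[12,298,-205,-0.47,0.06,-0.01,1],[13,328,-240,-0.53,0.06,-0.01,1],[13,355,-278,-0.59,0.06,-0.01,1],[13,380,-316,-0.65,0.06,0,1],[13,402,-355,-0.7,0.06,0,1],[14,423,-396,-0.76,0.06,0,1],[14,441,-438,-0.81,0.06,0,1],[14,457,-481,-0.87,0.06,0,1],[14,471,-526,-0.93,0.06,0,1],[14,482,-571,-0.98,0.06,0,1],[14,491,-616,-1.04,0.06,0,1],[14,497,-661,-1.09,0.06,0.01,1],[14,501,-706,-1.14,0.06,0.01,1]]'; python3 st.py; python3 - <<'E'
from plan import *
from plant import r
s=r.read_state();q=np.array(s["q"],float);print(fk(q,P,SG)[0]-s["ee_pos"])
rows=plan(q,[[57.4,-14,0,50,0,12,-4.6]],R0=np.array(s["orientation"]),t0=np.array(s["ee_pos"]));print(len(rows));print(str(rows).replace(" ",""))
E
```

```text
t: 5.05
ee_pos: [0.2397, -0.4745, 1.2944]
orientation: [[0.88, -0.206, 0.429], [0.476, 0.346, -0.809], [0.018, 0.916, 0.402]]
ft_force: [0.3, 0.2, -0.4]
grip_width: 0.0001
grasp_force: 0.0
5.05 [ 62.  -14.2  -6.3  70.9  33.4  11.4 -33. ] [ 0.2397 -0.4745  1.2944] [[0.88, 0.476, 0.018], [-0.206, 0.346, 0.916], [0.429, -0.809, 0.402]] [ 0.3  0.2 -0.4] 0.0001
[ 0.01898938  0.03971437 -0.03561769]
7
[[32,21,-48,-0.04,0.13,0.05,1],[29,65,-60,-0.09,0.11,0.04,1],[26,107,-75,-0.14,0.08,0.03,1],[23,149,-93,-0.2,0.06,0.02,1],[19,189,-113,-0.26,0.04,0.01,1],[16,229,-135,-0.31,0.01,-0.0,1],[15,232,-137,-0.32,0.01,-0.0,1]]
```

```bash
sed -i 's/^(\[46.2.*$/&/; s/-.662\]\])\]/-.662]]),([62.0,-14.2,-6.3,70.9,33.4,11.4,-33.0],[.2397,-.4745,1.2944],[[.88,-.206,.429],[.476,.346,-.809],[.018,.916,.402]])]/; s/p\[6:\])\*.3,(p\[2\]-.35)\*.1/p[6:])*.02/' kin.py; python3 - <<'E'
from plan import *
from plant import r
print(b[0],np.round(P,3),SG)
for q,t,R in D: f=fk(q,P,SG);print(np.round(f[0]-t,4),np.abs(f[1]-R).max())
s=r.read_state();q=np.array(s["q"],float);f=fk(q,P,SG);print(f[2],f[3])
w=[57.4,-14,0,50,0,14,-4.6];rows=plan(q,[w,[-38.6]+w[1:]],R0=np.array(s["orientation"]),t0=np.array(s["ee_pos"]));print(len(rows));print(str(rows).replace(" ",""));f=fk(w,P,SG);print(f[0],f[2],f[3])
E
```

```text
0.01443530327314629 [-3.9550e+00  8.8275e+01  1.9600e-01  7.6500e-01  3.9600e-01  4.0200e-01
  1.7000e-02 -3.0000e-02  5.9000e-02] (-1, -1, -1, -1)
[ 0.0059  0.0029 -0.    ] 0.035843951127206286
[-0.0025 -0.0015  0.0001] 0.04685054028889829
[ 0.0011  0.0009 -0.    ] 0.07262507405405322
[-0.06798281  0.15726044  0.94161304] [ 0.11122882 -0.10605583  1.17904545]
21
[[3,45,-4,-0.05,-0.05,-0.04,1],[5,90,-11,-0.1,-0.04,-0.01,1],[9,134,-20,-0.15,-0.03,0.0,1],[13,178,-31,-0.21,-0.01,0.02,1],[18,220,-46,-0.26,0.01,0.03,1],[20,240,-53,-0.28,0.02,0.04,1],[65,241,-56,-0.28,0.12,0.1,1],[110,243,-64,-0.28,0.22,0.16,1],[153,248,-76,-0.27,0.32,0.22,1],[195,254,-94,-0.27,0.42,0.28,1],[234,263,-115,-0.26,0.52,0.35,1],[270,273,-140,-0.25,0.62,0.41,1],[303,286,-169,-0.24,0.72,0.47,1],[331,299,-202,-0.23,0.82,0.53,1],[356,314,-237,-0.23,0.92,0.59,1],[375,330,-274,-0.21,1.02,0.66,1],[390,347,-314,-0.2,1.12,0.72,1],[400,365,-354,-0.19,1.22,0.78,1],[404,383,-396,-0.18,1.32,0.84,1],[403,401,-437,-0.17,1.42,0.9,1],[402,406,-448,-0.16,1.45,0.92,1]]
[ 0.18514525 -0.33894271  1.49326762] [-0.0807642   0.14785385  0.94226224] [ 0.01920099 -0.03515096  1.28040809]
```

```bash
python3 - <<'E'
from kin import *
out=[]
for sg in itertools.product((1,-1),repeat=7):
    for o1 in(0,):
        def Rm(q,o):
            e=lambda a,v:Ro.from_euler(a,v,degrees=True).as_matrix()
            return e('z',sg[0]*q[0]+o[0])@e('y',sg[1]*q[1]+o[2])@e('z',sg[2]*q[2]+o[3])@e('y',sg[3]*q[3]+o[4])@e('z',sg[4]*q[4]+o[5])@e('y',sg[5]*q[5]+o[6])@e('z',sg[6]*q[6]+o[1])
        f=lambda o:np.r_[np.concatenate([(Rm(q,o)-np.array(R)).ravel() for q,t,R in D]),1e-4*o[2:]]
        for a in(-64.75-sg[0]*60,):
          for b7 in(0,90,180,270):
            s=least_squares(f,[a,b7,0,0,0,0,0]);out.append((s.cost,sg,np.round(s.x,1)))
out.sort(key=lambda v:v[0])
for v in out[:6]:print(v)
E
```

```text
(np.float64(1.6057352943728394e-06), (-1, -1, -1, -1, -1, -1, -1), array([-180.3,  270.3,   -0. ,    0.5,    0.3,   -0.3,   -0.3]))
(np.float64(1.6057352945536515e-06), (-1, 1, -1, 1, -1, 1, -1), array([-0.3, 90.3,  0. ,  0.5, -0.3, -0.3,  0.3]))
(np.float64(1.6057352957285383e-06), (-1, 1, -1, 1, -1, 1, -1), array([-0.3, 90.3,  0. ,  0.5, -0.3, -0.3,  0.3]))
(np.float64(1.6057354358930919e-06), (-1, -1, -1, -1, -1, -1, -1), array([-180.3,  -89.7,   -0. ,    0.5,    0.3,   -0.3,   -0.3]))
(np.float64(1.6057354887566417e-06), (-1, 1, -1, 1, -1, 1, -1), array([-0.3, 90.3,  0. ,  0.5, -0.3, -0.3,  0.3]))
(np.float64(0.0001627163534482123), (-1, 1, -1, -1, -1, -1, -1), array([  -0.3,  270.3,    0. , -179.5,    0.3,   -0.4,   -0.4]))
```

```bash
python3 - <<'E'
s=open('kin.py').read()
i=s.index('def fk');j=s.index('lo=np.array')
new='''def fk(q,p,sg=None):
    z=lambda a:Ro.from_euler('z',-a,degrees=True).as_matrix();y=lambda a:Ro.from_euler('y',a,degrees=True).as_matrix()
    A0=z(q[0]);A1=A0@y(q[1])@z(q[2]);A2=A1@y(q[3])@z(q[4]);A3=A2@y(q[5]);R=A3@z(q[6]-90)
    M=np.hstack([A0,A1,A2,A3]) 
    if p is None: return M
    o=np.array(p);e=M[:,:6]@o[:6];w=M[:,:9]@o[:9]
    return M@o,R,e,w
def fit():
    A=np.vstack([fk(q,None) for q,_,_ in D]);y=np.concatenate([t for _,t,_ in D])
    wt=np.array([.003,.01,1,.01,.01,1,.01,.01,1,.02,.002,1]) # prior sizes
    p0=np.array([0,0,.35,0,0,.45,0,0,.45,0,0,.3])
    B=np.vstack([A/5e-4,np.diag(1/(wt*3))]);p=np.linalg.lstsq(B,np.r_[y/5e-4,p0/(wt*3)],rcond=None)[0]
    return 0,p,None
'''
open('kin.py','w').write(s[:i]+new+s[j-len("b=fit();P=b[1];SG=b[2]\n"):])
E
python3 - <<'E'
from plan import *
from plant import r
print(np.round(P,3))
for q,t,R in D: f=fk(q,P,SG);print(np.round(f[0]-t,4),np.abs(f[1]-R).max())
s=r.read_state();q=np.array(s["q"],float);f=fk(q,P,SG);print(f[2],f[3])
w=[57.4,-14,0,50,0,14,-4.6];rows=plan(q,[w,[-38.6]+w[1:]],R0=np.array(s["orientation"]),t0=np.array(s["ee_pos"]));print(len(rows));print(str(rows).replace(" ",""));f=fk(w,P,SG);print(f[0],f[2],f[3])
E
```

```text
[ 0.004 -0.022  0.281 -0.001 -0.021  0.648 -0.    -0.013  0.442  0.004
 -0.001  0.349]
[ 0.  0. -0.] 0.002005909944894415
[-0. -0.  0.] 0.002011115221678239
[ 0.  0. -0.] 0.0008879883244778952
[-0.11057022  0.11537753  0.90869007] [ 0.09147122 -0.1900285   1.15721045]
20
[[-4,45,-6,-0.05,0.01,0.02,1],[-7,89,-14,-0.1,0.02,0.04,1],[-9,133,-24,-0.15,0.04,0.07,1],[-10,176,-38,-0.2,0.05,0.08,1],[-11,219,-53,-0.26,0.07,0.1,1],[-11,239,-62,-0.28,0.08,0.1,1],[35,237,-61,-0.28,0.19,0.17,1],[80,239,-66,-0.27,0.29,0.23,1],[125,242,-76,-0.26,0.39,0.29,1],[168,247,-90,-0.25,0.49,0.36,1],[209,255,-109,-0.24,0.6,0.42,1],[247,264,-133,-0.23,0.7,0.48,1],[282,276,-160,-0.23,0.8,0.55,1],[313,289,-191,-0.21,0.9,0.61,1],[339,303,-225,-0.2,1.01,0.67,1],[362,319,-262,-0.19,1.11,0.73,1],[379,336,-301,-0.18,1.21,0.8,1],[391,353,-341,-0.16,1.31,0.86,1],[397,371,-383,-0.15,1.42,0.92,1],[398,388,-422,-0.13,1.51,0.98,1]]
[ 0.15472291 -0.34723235  1.48774613] [-0.11953387  0.10601477  0.90869918] [ 0.00976976 -0.11963681  1.26677445]
```

```bash
python3 -m crank '[[-4,45,-6,-0.05,0.01,0.02,1],[-7,89,-14,-0.1,0.02,0.04,1],[-9,133,-24,-0.15,0.04,0.07,1],[-10,176,-38,-0.2,0.05,0.08,1],[-11,219,-53,-0.26,0.07,0.1,1],[-11,239,-62,-0.28,0.08,0.1,1],[35,237,-61,-0.28,0.19,0.17,1],[80,239,-66,-0.27,0.29,0.23,1],[125,242,-76,-0.26,0.39,0.29,1],[168,247,-90,-0.25,0.49,0.36,1],[209,255,-109,-0.24,0.6,0.42,1],[247,264,-133,-0.23,0.7,0.48,1],[282,276,-160,-0.23,0.8,0.55,1],[313,289,-191,-0.21,0.9,0.61,1],[339,303,-225,-0.2,1.01,0.67,1],[362,319,-262,-0.19,1.11,0.73,1],[379,336,-301,-0.18,1.21,0.8,1],[391,353,-341,-0.16,1.31,0.86,1],[397,371,-383,-0.15,1.42,0.92,1],[398,388,-422,-0.13,1.51,0.98,1]]'; cat > next.py <<'E'
from plan import *
from plant import r
s=r.read_state();q=np.array(s["q"],float);f=fk(q,P,SG);print(s["t"],np.round(q,1),f[0]-s["ee_pos"],np.round(f[2],2),np.round(f[3],2),s["ee_pos"],s["ft_force"])
a=np.radians(81.3);Rf=np.array([[np.cos(a),np.sin(a),0],[np.sin(a),-np.cos(a),0],[0,0,-1]])
a0=np.radians(-8.7);tf=np.array([.525+.037*np.cos(a0),.369+.037*np.sin(a0),.13])-.029*np.r_[np.cos(a),np.sin(a),0]
w,e=ik(np.array([-38,30,0,100,0,50,32.]),tf,Rf);print(w,e,tf)
rows=plan(q,[w],R0=np.array(s["orientation"]),t0=np.array(s["ee_pos"]));print(len(rows));print(str(rows).replace(" ",""))
E
python3 next.py
```

```text
t: 7.05
ee_pos: [0.3284, 0.1884, 1.4876]
orientation: [[-0.665, -0.447, 0.598], [0.744, -0.47, 0.476], [0.069, 0.761, 0.645]]
ft_force: [0.4, 1.0, -0.0]
grip_width: -0.0001
grasp_force: 0.0
7.05 [-38.9 -14.4   0.2  51.7   0.8  12.6  -5.7] [ 0.00339792  0.00257842 -0.00617136] [-0.1  -0.13  0.91] [0.12 0.02 1.26] [0.32842102 0.18842127 1.48758196] [ 0.43747801  0.95942403 -0.02593389]
[-50.70479171  36.365852    23.45011015 105.91428571 -20.68303127
  41.93535103 -24.45973489] 0.0003385658648003102 [0.55718771 0.33473703 0.13      ]
35
[[-8,-51,14,0.05,-0.01,0.01,1],[-15,-94,27,0.11,-0.02,0.03,1],[-22,-138,38,0.16,-0.03,0.04,1],[-29,-182,47,0.22,-0.04,0.06,1],[-35,-226,54,0.27,-0.05,0.07,1],[-42,-273,60,0.33,-0.06,0.09,1],[-48,-320,63,0.39,-0.07,0.1,1],[-55,-367,64,0.44,-0.08,0.12,1],[-61,-413,63,0.5,-0.1,0.14,1],[-66,-458,59,0.56,-0.11,0.15,1],[-72,-503,54,0.61,-0.13,0.16,1],[-77,-547,46,0.67,-0.14,0.18,1],[-82,-594,36,0.73,-0.16,0.19,1],[-87,-639,24,0.79,-0.18,0.21,1],[-92,-683,9,0.85,-0.2,0.22,1],[-96,-725,-7,0.91,-0.23,0.24,1],[-101,-766,-26,0.96,-0.25,0.25,1],[-105,-809,-47,1.03,-0.27,0.26,1],[-109,-849,-71,1.09,-0.3,0.28,1],[-112,-887,-96,1.15,-0.33,0.29,1],[-116,-924,-123,1.21,-0.35,0.3,1],[-119,-960,-153,1.27,-0.39,0.31,1],[-122,-994,-185,1.33,-0.42,0.32,1],[-125,-1025,-218,1.4,-0.45,0.33,1],[-128,-1056,-254,1.46,-0.49,0.34,1],[-130,-1083,-291,1.52,-0.53,0.35,1],[-132,-1108,-329,1.58,-0.57,0.36,1],[-134,-1131,-370,1.65,-0.62,0.37,1],[-135,-1151,-412,1.71,-0.67,0.38,1],[-136,-1168,-456,1.78,-0.72,0.38,1],[-137,-1182,-499,1.84,-0.77,0.38,1],[-138,-1193,-545,1.9,-0.83,0.39,1],[-138,-1200,-590,1.96,-0.9,0.39,1],[-137,-1204,-637,2.02,-0.96,0.39,1],[-136,-1205,-669,2.06,-1.01,0.38,1]]
```

```bash
python3 -m crank '[[-8,-51,14,0.05,-0.01,0.01,1],[-15,-94,27,0.11,-0.02,0.03,1],[-22,-138,38,0.16,-0.03,0.04,1],[-29,-182,47,0.22,-0.04,0.06,1],[-35,-226,54,0.27,-0.05,0.07,1],[-42,-273,60,0.33,-0.06,0.09,1],[-48,-320,63,0.39,-0.07,0.1,1],[-55,-367,64,0.44,-0.08,0.12,1],[-61,-413,63,0.5,-0.1,0.14,1],[-66,-458,59,0.56,-0.11,0.15,1],[-72,-503,54,0.61,-0.13,0.16,1],[-77,-547,46,0.67,-0.14,0.18,1],[-82,-594,36,0.73,-0.16,0.19,1],[-87,-639,24,0.79,-0.18,0.21,1],[-92,-683,9,0.85,-0.2,0.22,1],[-96,-725,-7,0.91,-0.23,0.24,1],[-101,-766,-26,0.96,-0.25,0.25,1],[-105,-809,-47,1.03,-0.27,0.26,1],[-109,-849,-71,1.09,-0.3,0.28,1],[-112,-887,-96,1.15,-0.33,0.29,1]]'|head -3; python3 next.py
```

```text
t: 9.05
ee_pos: [0.7447, 0.4724, 0.7376]
orientation: [[-0.386, 0.595, 0.705], [0.848, -0.071, 0.525], [0.362, 0.8, -0.478]]
9.05 [-40.2  11.6   5.9  80.2  -5.5  26.9 -19.4] [-8.25015138e-04  9.32321513e-05 -6.05300146e-03] [0.13 0.05 0.92] [0.5  0.29 0.9 ] [0.74473388 0.47238502 0.73758599] [ 0.44266771 -0.04218483 -0.34311235]
[-50.70479171  36.365852    23.45011015 105.91428571 -20.68303127
  41.93535103 -24.45973489] 0.0003385658648003102 [0.55718771 0.33473703 0.13      ]
15
[[-18,-40,26,0.06,-0.03,0.02,1],[-36,-77,48,0.12,-0.06,0.04,1],[-53,-114,68,0.18,-0.09,0.06,1],[-71,-153,85,0.24,-0.12,0.08,1],[-89,-192,100,0.3,-0.15,0.1,1],[-107,-232,111,0.36,-0.19,0.12,1],[-125,-273,120,0.42,-0.23,0.14,1],[-143,-314,126,0.48,-0.27,0.16,1],[-161,-355,129,0.54,-0.31,0.18,1],[-180,-396,130,0.6,-0.36,0.21,1],[-198,-437,127,0.66,-0.41,0.23,1],[-217,-479,120,0.72,-0.46,0.26,1],[-234,-520,111,0.78,-0.51,0.28,1],[-252,-559,98,0.84,-0.57,0.31,1],[-264,-588,86,0.89,-0.62,0.33,1]]
```

```bash
python3 -m crank '[[-18,-40,26,0.06,-0.03,0.02,1],[-36,-77,48,0.12,-0.06,0.04,1],[-53,-114,68,0.18,-0.09,0.06,1],[-71,-153,85,0.24,-0.12,0.08,1],[-89,-192,100,0.3,-0.15,0.1,1],[-107,-232,111,0.36,-0.19,0.12,1],[-125,-273,120,0.42,-0.23,0.14,1],[-143,-314,126,0.48,-0.27,0.16,1],[-161,-355,129,0.54,-0.31,0.18,1],[-180,-396,130,0.6,-0.36,0.21,1],[-198,-437,127,0.66,-0.41,0.23,1],[-217,-479,120,0.72,-0.46,0.26,1],[-234,-520,111,0.78,-0.51,0.28,1],[-252,-559,98,0.84,-0.57,0.31,1],[-264,-588,86,0.89,-0.62,0.33,1],[-264,-588,86,0.89,-0.62,0.33,1],[-264,-588,86,0.89,-0.62,0.33,1]]'|head -4; python3 - <<'E'
from kin import *
from plant import r
s=r.read_state();t=np.array(s["ee_pos"]);R=np.array(s["orientation"])
a=np.radians(81.3);Rf=np.array([[np.cos(a),np.sin(a),0],[np.sin(a),-np.cos(a),0],[0,0,-1]])
print(np.round(s["q"],1),s["ft_force"]);print(rel(R,t,Rf,np.array([.557,.3347,.064])))
E
```

```text
t: 10.75
ee_pos: [0.5612, 0.337, 0.1331]
orientation: [[0.149, 0.989, 0.002], [0.989, -0.149, -0.001], [-0.001, 0.002, -1.0]]
ft_force: [0.1, -0.1, 1.2]
[-43.   34.6  10.7 105.6  -9.1  40.5 -35.7] [ 0.06803131 -0.08318409  1.17236892]
[-2.8760e+00 -3.9700e+00  6.9092e+01  2.0000e-03  1.0000e-03  3.0000e-03]
```

```bash
python3 -m crank '[[-3,-4,35,0,0,0,1],[-3,-4,60,0,0,0,1],[-3,-4,69,0,0,0,1],[-3,-4,69,0,0,0,1]]'|head -4; python3 - <<'E'
from h import *
s=r.read_state();x,y=s["ee_pos"][:2];print(s["ee_pos"],np.round(s["ft_force"],1))
S=r.capture("side");T=r.capture("top")
I=np.hstack([cv2.resize(S["color"][210:300,250:380,::-1],(390,270)),cv2.resize(T["color"][170:290,245:365,::-1],(390,390))[:270]*0+0]) if 0 else None
a=cv2.resize(S["color"][200:300,250:385,::-1],(540,400),interpolation=3);b=cv2.resize(T["color"][170:290,245:325,::-1],(260,400),interpolation=3)
cv2.imwrite("pics/pre.png",np.hstack([a,b]))
E
```

```text
t: 11.15
ee_pos: [0.5568, 0.3344, 0.0642]
orientation: [[0.149, 0.989, 0.002], [0.989, -0.149, -0.001], [-0.001, 0.002, -1.0]]
ft_force: [-1.4, -0.6, 0.2]
[0.55680684 0.33435563 0.06424209] [-1.4 -0.6  0.2]
```

View pics/pre.png

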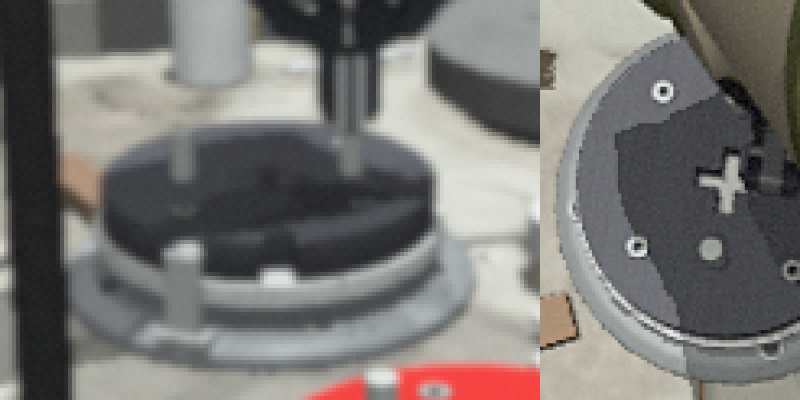

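```bash
python3 - <<'E'
from h import *
for n,o,sx,sy,ox in(("side",(250,200),4,4,0),("top",(245,170),3.25,400/120,540)):
    p=r.capture(n)
    f=lambda X:np.round((proj(p,X)-o)*[sx,sy]+[ox,0])
    print(n,"tip",f([.557,.334,.064]),"tip+80",f([.557,.334,.144]),"pin2 foot",f([.5645,.363,.054]),"pin2 top",f([.5645,.363,.079]),"pin1 top",f([.486,.377,.079]))
E
```

```text
side tip [349. 176.] tip+80 [349.   8.] pin2 foot [349. 173.] pin2 top [349. 123.] pin1 top [179. 128.]
top tip [797. 114.] tip+80 [791.  73.] pin2 foot [742. 105.] pin2 top [739.  93.] pin1 top [710. 248.]
```

```bash
python3 -m crank '[[5,0,0,0,0,0,1],[9,0,0,0,0,0,1],[12,0,0,0,0,0,1],[16,0,0,0,0,0,1],[24,0,0,0,0,0,1],[36,0,0,0,0,0,1],[48,0,-25,0,0,0,1],[56,0,-70,0,0,0,1],[56,0,-110,0,0,0,1]]'; python3 - <<'E'
from h import *
for i in range(2):
  for n in("side","top"):
    t=r.read_state()["t"];p=r.capture(n);np.savez(f"c_{n}{i}.npz",t=t,**{k:p[k] for k in("color","mtx","R","t")} if 0 else dict(ts=t,color=p["color"],mtx=p["mtx"],R=p["R"],tt=p["t"]))  if 0 else np.savez(f"c_{n}{i}.npz",ts=t,color=p["color"],mtx=p["mtx"],R=p["R"],tt=p["t"])
a=[cv2.resize(np.load(f"c_{n}0.npz")["color"][o[1]:o[1]+120,o[0]:o[0]+130,::-1],(400,370),interpolation=3) for n,o in(("side",(250,200)),("top",(240,170)))]
cv2.imwrite("pics/spin.png",np.hstack(a));print(t)
E
```

```text
t: 12.25
ee_pos: [0.5639, 0.3921, 0.175]
orientation: [[0.147, 0.989, 0.001], [0.989, -0.147, -0.001], [-0.001, 0.001, -1.0]]
ft_force: [0.1, 0.7, -0.5]
grip_width: -0.0002
grasp_force: 0.0
12.4
```

View pics/spin.png

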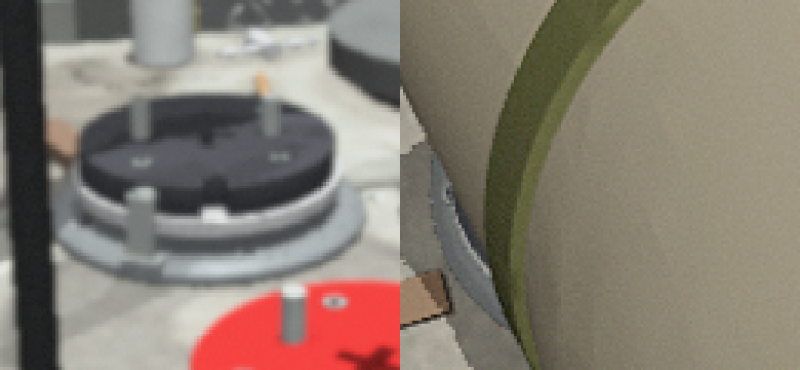

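```bash
python3 - <<'E'
from h import *
a=np.load("c_side0.npz")["color"].astype(int);b=np.load("c_side1.npz")["color"].astype(int)
print(np.abs(a-b)[225:280,270:360].mean(),np.abs(a-b)[300:380,320:420].mean())
E
```

```text
1.3142087542087542 1.0297083333333332
```

```bash
python3 - <<'E'
from h import *
d=np.load("c_side1.npz");p=dict(color=d["color"],mtx=d["mtx"],R=d["R"],t=d["tt"])
s=r.read_state();print(s["t"],s["ee_pos"])
a=cv2.resize(d["color"][90:290,220:420,::-1],(600,600),interpolation=3)
for k in(0,.019,.073):
    q=(proj(p,np.array(s["ee_pos"])+[0,0,k])-[220,90]+.5)*3;cv2.circle(a,tuple(int(v) for v in q),4,(0,0,255),1);print(q)
cv2.imwrite("pics/tcp.png",a)
E
```

```text
12.45 [0.56456006 0.39071721 0.17492467]
[341.82590384 263.98524466]
[341.77467584 233.68222215]
[341.62456217 144.88512252]
```

View pics/tcp.png

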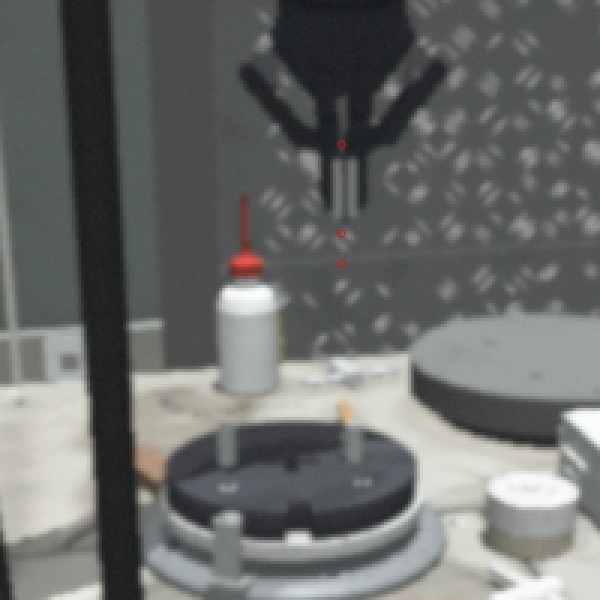

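The finger ends appear at crop row 217, while the reported TCP projects to row 264, so the fingertips are really about 29 mm higher than reported. The flick passed above the pin and the die never moved. I'll go back and descend further with care, watching the force.

```bash
python3 -m crank '[[-28,0,0,0,0,0,1],[-56,0,40,0,0,0,1],[-56,0,85,0,0,0,1],[-56,0,115,0,0,0,1],[-56,0,130,0,0,0,1],[-56,0,130,0,0,0,1]]'|sed -n '1,2p;4p';python3 -m crank '[[0,0,3,0,0,0,1],[0,0,6,0,0,0,1],[0,0,9,0,0,0,1],[0,0,9,0,0,0,1]]'|sed -n '1,2p;4p'; python3 - <<'E'
from h import *
p=r.capture("side");s=r.read_state()
a=cv2.resize(p["color"][170:290,260:380,::-1],(600,600),interpolation=3)
for k in(0,.029):
    q=(proj(p,np.array(s["ee_pos"])+[0,0,k])-[260,170]+.5)*5;cv2.circle(a,tuple(int(v) for v in q),4,(0,0,255),1);print(q)
cv2.imwrite("pics/tcp2.png",a)
E
```

```text
t: 13.05
ee_pos: [0.5545, 0.3332, 0.0411]
ft_force: [0.2, -0.4, -0.2]
t: 13.45
ee_pos: [0.5563, 0.3342, 0.0355]
ft_force: [-0.1, 0.2, 0.2]
[386.61867297 444.01790366]
[386.69273596 371.20983663]
```

View pics/tcp2.png

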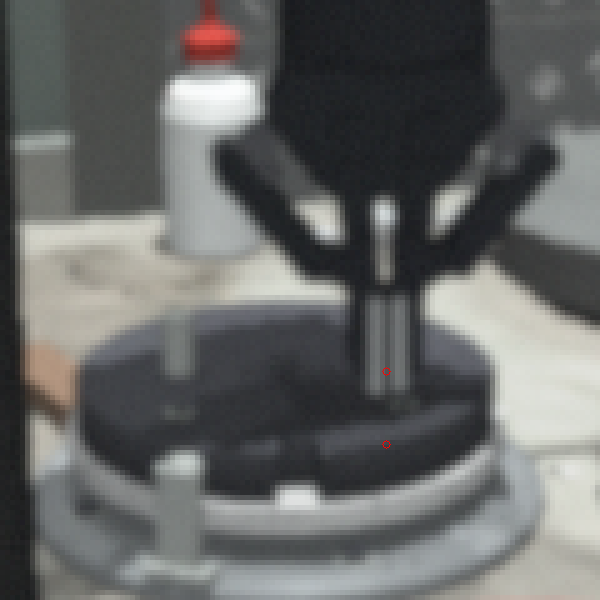

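```bash
python3 - <<'E'
from h import *
from scipy.optimize import least_squares
d=np.load("c_side1.npz");p=dict(mtx=d["mtx"],R=d["R"],t=d["tt"])
A=[([.5646,.3907,.1749],(333.5,161.8)),([.5563,.3342,.0355],(336.7,250)),([.5568,.3344,.0642],(336.7,229.5))]
s=least_squares(lambda o:np.concatenate([proj(p,np.array(x)+o)-u for x,u in A]),[0,0,0]);print(s.x,s.fun)
for o in ([0,0,.019],[0,0,.025],[0,0,.029]):print(o,[np.round(proj(p,np.array(x)+o)-u,1) for x,u in A])
s=r.read_state();print(s["t"],s["ee_pos"],np.round(s["effort"],1))
E
```

```text
[-0.01182288 -0.04430291  0.03940074] [-0.34143168 -0.47233     0.03436924 -2.21352283  0.30186063  2.6506878 ]
[0, 0, 0.019] [array([-0.1,  5.6]), array([ 0.1, -1.2]), array([0.4, 4.6])]
[0, 0, 0.025] [array([-0.1,  2.4]), array([ 0.1, -4.2]), array([0.4, 1.5])]
[0, 0, 0.029] [array([-0.1,  0.2]), array([ 0.1, -6.2]), array([ 0.4, -0.5])]
13.5 [0.55632902 0.33418668 0.03557736] [ -0.  -75.7   4.8 -15.5   0.   -0.    0. ]
```

```bash
python3 - <<'E'
import cv2,numpy as np
g=cv2.imread("pics/pre.png",0);print("pre 4x rows 60..190 step4, cols 322..378 step 7");print(np.c_[np.arange(60,192,4),g[60:192:4,315:386:7]])
g=cv2.imread("pics/tcp2.png",0);print(np.c_[np.arange(280,440,5),g[280:440:5,345:430:9]])
E
```

```text
pre 4x rows 60..190 step4, cols 322..378 step 7
[[ 60 185  85  45  92 105  80 104  90  62  89 165]
 [ 64 187  87  43 100 113  83 111  93  59  94 174]
 [ 68 173  80  45 100 112  85 110  95  63  96 180]
 [ 72 165  73  46  99 113  84 109  96  60 100 188]
 [ 76 163  72  44 102 113  84 109  93  60 104 196]
 [ 80 165  73  47  99 113  85 109  94  62 106 202]
 [ 84 174  74  44 100 111  85 109  95  63 108 204]
 [ 88 181  78  43 103 115  84 110  94  62 110 207]
 [ 92 186  79  42 101 114  84 110  94  62 110 207]
 [ 96 186  82  44 101 113  84 109  93  62 109 205]
 [100 188  87  45 100 113  84 108  94  62 109 204]
 [104 192 101  43 101 113  85 108  93  63 110 204]
 [108 197 114  49 101 112  86 110  93  66 125 209]
 [112 198 128  54 102 112  84 109  98  77 146 212]
 [116 190 139  66 102 114  84 110 112 108 168 215]
 [120 161 132  84 109 114  83 111 136 147 188 216]
 [124 126 116 102 110 113  84 111 154 174 201 217]
 [128 109 107 105 110 111  84 107 147 167 194 211]
 [132 105 106 106 116 112  96 105 123 136 163 190]
 [136  99 104 110 129 122 111 111 108 112 127 151]
 [140  92 101 115 141 131 122 11
[... 1436 characters left out ...]
  54  45  51 107  99  98 114  83  43  62]
 [370  51  47  54 105  97  98 115  85  47  52]
 [375  49  46  56 107  97  96 114  86  52  53]
 [380  45  47  59 107  97  94 111  87  51  51]
 [385  43  42  59 102  93  86  99  78  46  44]
 [390  42  42  51  88  82  69  78  63  45  43]
 [395  41  43  43  62  61  59  63  60  51  40]
 [400  43  41  43  44  48  59  65  60  60  46]
 [405  42  38  41  40  43  60  60  61  60  56]
 [410  42  43  42  43  43  51  54  56  63  70]
 [415  42  47  46  48  48  48  54  68  75  79]
 [420  51  56  59  62  63  63  69  77  80  81]
 [425  65  68  76  75  76  75  79  82  81  75]
 [430  75  78  81  82  80  82  80  80  76  66]
 [435  81  82  82  80  79  75  73  70  62  55]]
```

```bash
python3 -m crank '[[0,0,-5,0,0,0,1],[5,0,-5,0,0,0,1],[9,0,-5,0,0,0,1],[12,0,-5,0,0,0,1],[16,0,-5,0,0,0,1],[24,0,-5,0,0,0,1],[36,0,-5,0,0,0,1],[48,0,-40,0,0,0,1],[56,0,-80,0,0,0,1],[56,0,-100,0,0,0,1]]'|sed -n '1,2p;4p'; python3 - <<'E'
from h import *
ims=[]
for i in range(4):
    t=r.read_state()["t"];p=r.capture("side");np.savez(f"s{i}.npz",ts=t,color=p["color"],mtx=p["mtx"],R=p["R"],t=p["t"])
    k=[(np.round(d["location"],1).tolist(),round(d["conf"],2)) for d in r.tip_of(p,"pin_1")];print(t,k)
    k=[(np.round(d["location"],1).tolist(),round(d["conf"],2)) for d in r.tip_of(p,"keyway")];print("  key",k)
E
```

```text
t: 14.5
ee_pos: [0.5653, 0.392, 0.1378]
ft_force: [-0.5, -0.3, -0.2]
14.5 [([346.1, 312.3], 0.68), ([316.9, 236.9], 0.65), ([399.2, 328.6], 0.53), ([319.7, 252.9], 0.47)]
  key [([359.2, 244.1], 0.6), ([337.9, 344.1], 0.6)]
14.65 [([345.1, 308.6], 0.66), ([399.1, 324.7], 0.61), ([303.6, 238.0], 0.55), ([331.2, 249.1], 0.43)]
  key [([339.7, 345.7], 0.81), ([350.5, 234.8], 0.73)]
14.8 [([339.5, 246.9], 0.6), ([394.7, 327.8], 0.6), ([343.7, 312.2], 0.55), ([299.4, 240.7], 0.4)]
  key [([329.8, 229.1], 0.98), ([338.7, 344.9], 0.6), ([297.2, 258.2], 0.31)]
14.95 [([339.6, 244.6], 0.66), ([297.9, 245.4], 0.57), ([395.9, 326.6], 0.53), ([344.9, 311.3], 0.47)]
  key [([312.8, 230.2], 0.78), ([339.3, 345.1], 0.72)]
```

```bash
cat > track.py <<'E'
from h import *
import json,os
from scipy.optimize import least_squares
C=np.array([.525,.366])
def shoot():
    t=r.read_state()["t"];p=r.capture("side");o=[]
    for th,rr,tol in(("pin_1",.04,.012),("keyway",.08,.014)):
        for d in r.tip_of(p,th):
            v=back(p,d["location"],.054)-C;q=np.hypot(*v)
            if abs(q-rr)<tol and d["conf"]>.35: o.append((t,th,float(np.degrees(np.arctan2(v[1],v[0]))),float(d["conf"])))
    L=json.load(open("obs.json")) if os.path.exists("obs.json") else []
    json.dump(L+o,open("obs.json","w"));return o
def fit(k=.05,tmin=0):
    L=[o for o in json.load(open("obs.json")) if o[0]>=tmin];t0=L[0][0]
    def pred(x,t): return x[0]+x[1]*(1-np.exp(-x[2]*(t-t0)))/x[2]
    def res(x):
        o=[]
        for t,th,a,c in L:
            e=np.radians(a)-pred(x,t)
            if th=="pin_1": o.append(.5*np.sin(2*(e-np.pi/2))) 
            else: o.append(2*np.sin(e/2))
        return np.r_[o,(x[2]-.05)*5]
    best=min((least_squares(res,[a,w,k],loss="soft_l1",f_scale=.08) for a in np.arange(0,6.3,.7) for w in np.arange(1.,5,.25)),key=lambda s:s.cost)
    return best,t0,pred,res(best.x)
E
python3 - <<'E'
from track import *
o=[]
for i in range(4):
    d=np.load(f"s{i}.npz");t=float(d["ts"]);p=dict(mtx=d["mtx"],R=d["R"],t=d["t"])
L={14.5:([(316.9,236.9),(319.7,252.9)],[(359.2,244.1)]),14.65:([(303.6,238),(331.2,249.1)],[(350.5,234.8)]),14.8:([(339.5,246.9),(299.4,240.7)],[(329.8,229.1)]),14.95:([(339.6,244.6),(297.9,245.4)],[(312.8,230.2)])}
for t,(a,b) in L.items():
    for th,l in(("pin_1",a),("keyway",b)):
        for u in l:
            v=back(p,u,.054)-C;o.append((t,th,float(np.degrees(np.arctan2(v[1],v[0]))),.6));print(t,th,round(o[-1][2]),round(np.hypot(*v),3))
json.dump(o,open("obs.json","w"))
for i in range(3):print(shoot())
s,t0,pr,e=fit();print(s.cost,s.x,np.round(e,2))
E
```

```text
14.5 pin_1 77 0.042
14.5 pin_1 -95 0.042
14.5 keyway -13 0.081
14.65 pin_1 113 0.044
14.65 pin_1 -54 0.036
14.65 keyway 24 0.085
14.8 pin_1 -30 0.045
14.8 pin_1 134 0.04
14.8 keyway 60 0.091
14.95 pin_1 -15 0.044
14.95 pin_1 173 0.035
14.95 keyway 83 0.082
[(15.1, 'pin_1', 32.36688736157598, 0.49), (15.1, 'pin_1', -164.03858795467016, 0.47), (15.1, 'keyway', 119.38163727850696, 0.91)]
[(15.25, 'pin_1', -123.07179171172127, 0.47), (15.25, 'keyway', 146.11489644552555, 0.55)]
[(15.4, 'pin_1', -92.57461747966016, 0.55), (15.4, 'pin_1', 74.16319457428371, 0.48), (15.4, 'keyway', 175.94406019029844, 0.63)]
0.07314490888574733 [6.13958823 3.64544454 0.05047068] [-0.09  0.06  0.08 -0.01  0.22 -0.03  0.1  -0.17 -0.11 -0.16 -0.04  0.03
  0.12 -0.16 -0.07  0.02 -0.01  0.03 -0.19 -0.01  0.  ]
```

```bash
python3 -m crank '[[34,-36,0,0,0,0,1],[34,-36,0,0,0,0,1],[34,-36,40,0,0,0,1],[34,-36,75,0,0,0,1],[34,-36,88,0,0,0,1],[34,-36,88,0,0,0,1],[34,-36,88,0,0,0,1],[34,-36,88,0,0,0,1],[34,-36,88,0,0,0,1],[34,-36,88,0,0,0,1]]'|sed -n '1,2p;4p'; python3 - <<'E'
from track import *
for i in range(6):shoot()
s,t0,pr,e=fit();print(s.cost,s.x,np.round(e,2),r.read_state()["t"])
E
```

```text
t: 16.55
ee_pos: [0.5344, 0.4287, 0.048]
ft_force: [0.6, 0.2, -0.2]
0.13284363207080274 [6.13812321 3.63708551 0.04522206] [-0.09  0.07  0.08 -0.01  0.22 -0.03  0.11 -0.16 -0.11 -0.16 -0.03  0.03
  0.13 -0.16 -0.08  0.03 -0.01  0.03 -0.19 -0.01 -0.13 -0.1   0.01  0.28
 -0.15  0.02  0.07  0.09 -0.02  0.02 -0.02  0.02  0.04 -0.15 -0.18  0.06
 -0.04 -0.02] 17.45
```

```bash
I='[0,0,0,0,0,0,1]'; python3 -m crank '[[0,0,0,0,0,0,1],[0,0,0,0,0,0,1],[0,0,0,0,0,0,1],[0,0,0,0,0,0,1],[0,0,0,0,0,0,1],[0,0,0,0,0,0,1],[0,0,0,0,0,0,1],[0,0,0,0,0,0,1],[0,0,0,0,0,0,1],[0,0,0,0,0,0,1],[0,0,0,0,0,0,1],[0,0,0,0,0,0,1],[0,0,0,0,0,0,1],[0,0,0,0,0,0,1],[0,0,0,0,0,0,1],[0,0,0,0,0,0,1],[0,0,0,0,0,0,1],[0,0,0,0,0,0,1],[0,0,0,0,0,0,1],[0,0,0,0,0,0,1]]'>/dev/null; cat > m.py <<'E'
from track import *
import sys
for i in range(int(sys.argv[1])):shoot()
s,t0,pr,e=fit();t=r.read_state()["t"];x=s.x;print(s.cost,x,np.round(e[-12:],2))
w=x[1]*np.exp(-x[2]*(t-t0));print("t",t,"w",w,"z",r.read_state()["ee_pos"])
tt=np.arange(t,44,.01);a=(pr(x,tt)-np.radians(235))%(2*np.pi);i=np.where(np.diff(a)<-3)[0];print("passes",np.round(tt[i],2))
E
python3 m.py 8
```

```text
0.37059978498590757 [-0.26432333  4.06570386  0.13063531] [ 0.1   0.01 -0.27  0.18  0.15 -0.27 -0.1   0.22 -0.13  0.13  0.14  0.4 ]
t 20.65 w 1.8206247548286412 z [0.53397474 0.42830677 0.04683477]
passes [24.98 37.1 ]
```

```bash
python3 -m crank '[[0,0,0,0,0,0,1],[0,0,0,0,0,0,1],[0,0,0,0,0,0,1],[0,0,0,0,0,0,1],[0,0,0,0,0,0,1],[0,0,0,0,0,0,1],[0,0,0,0,0,0,1],[0,0,0,0,0,0,1],[0,0,0,0,0,0,1],[0,0,0,0,0,0,1],[0,0,0,0,0,0,1],[0,0,0,0,0,0,1],[0,0,0,0,0,0,1],[0,0,0,0,0,0,1],[0,0,0,0,0,0,1],[0,0,0,0,0,0,1],[0,0,0,0,0,0,1],[0,0,0,0,0,0,1],[0,0,0,0,0,0,1],[0,0,0,0,0,0,1]]'>/dev/null;python3 -m crank '[[0,0,0,0,0,0,1],[0,0,0,0,0,0,1],[0,0,0,0,0,0,1],[0,0,0,0,0,0,1],[0,0,0,0,0,0,1],[0,0,0,0,0,0,1],[0,0,0,0,0,0,1],[0,0,0,0,0,0,1],[0,0,0,0,0,0,1],[0,0,0,0,0,0,1],[0,0,0,0,0,0,1],[0,0,0,0,0,0,1],[0,0,0,0,0,0,1],[0,0,0,0,0,0,1],[0,0,0,0,0,0,1],[0,0,0,0,0,0,1],[0,0,0,0,0,0,1],[0,0,0,0,0,0,1],[0,0,0,0,0,0,1],[0,0,0,0,0,0,1]]'>/dev/null; python3 m.py 12
```

```text
0.8977780280653175 [-0.61459685  4.64178314  0.18281879] [ 0.02  0.06 -0.12 -0.   -0.3   0.1   0.12 -0.08  0.05 -0.03  0.02  0.66]
t 26.45 w 0.5222619955135651 z [0.53420146 0.42850981 0.04689291]
passes [28.9]
```

```bash
python3 - <<'E'
from track import *
L=json.load(open("obs.json"))
for lo,hi in((14,16),(16.5,17.5),(18,21),(24,27)):
    g=[o for o in L if lo<=o[0]<hi]
    print([(o[0],round(o[2])) for o in g if o[1]=="keyway"]);print("   pins",[(o[0],round(o[2])%180) for o in g if o[1]!="keyway"])
print(r.read_state()["ft_force"])
E
```

```text
[(14.5, -13), (14.65, 24), (14.8, 60), (14.95, 83), (15.1, 119), (15.25, 146), (15.4, 176)]
   pins [(14.5, 77), (14.5, 85), (14.65, 113), (14.65, 126), (14.8, 150), (14.8, 134), (14.95, 165), (14.95, 173), (15.1, 32), (15.1, 16), (15.25, 57), (15.4, 87), (15.4, 74)]
[(16.55, 40), (16.7, 69), (16.85, 95), (17.0, 125), (17.15, 142), (17.3, -178)]
   pins [(16.55, 122), (16.55, 124), (16.7, 175), (16.7, 149), (16.85, 10), (16.85, 11), (17.0, 36), (17.0, 33), (17.15, 64), (17.15, 53), (17.3, 93)]
[(19.45, 127), (19.6, 143), (19.75, 143), (19.9, 172), (20.05, -176), (20.2, -168), (20.35, -155), (20.5, -135)]
   pins [(19.45, 30), (19.45, 38), (19.6, 53), (19.6, 40), (19.75, 57), (19.9, 81), (20.05, 100), (20.2, 95), (20.2, 122), (20.35, 111), (20.35, 122), (20.5, 136), (20.5, 152)]
[(24.95, 119), (25.1, 128), (25.25, 131), (25.4, 136), (25.55, 153), (25.7, 148), (25.85, 164), (26.0, 156), (26.15, 164), (26.3, 170)]
   pins [(24.65, 25), (24.65, 2), (24.8, 44), (24.95, 45), (25.1, 39), (25.1, 31), (25.25, 37), (25.25, 46), (25.4, 47), (25.55, 55), (25.55, 61), (25.7, 62), (25.7, 63), (26.0, 72), (26.0, 53), (26.15, 84), (26.15, 72), (26.3, 80)]
[ 0.40444176  1.13048856 -0.83515567]
```

The speed has dropped too fast since the finger came down beside the pins (inner edge about 46 mm from the axis), so the finger has probably been grazing them. That coast isn't clean, so I'll lift off and flick the same pin again while there is time.

```bash
python3 -m crank '[[0,0,-45,0,0,0,1],[-30,0,-80,0,0,0,1]]'|sed -n '1,2p;4p'; mv obs.json obs1.json; python3 - <<'E'
from track import *
for i in range(4):print([(o[0],o[1][:3],round(o[2])) for o in shoot()])
s=r.read_state();print(s["t"],s["ee_pos"])
E
```

```text
t: 26.65
ee_pos: [0.5289, 0.4025, 0.1274]
ft_force: [0.6, -0.3, 1.2]
[(26.65, 'pin', -101), (26.65, 'key', 162)]
[(26.8, 'pin', -104), (26.8, 'key', 162)]
[(26.95, 'pin', 67), (26.95, 'pin', -99), (26.95, 'key', 154)]
[(27.1, 'pin', 66), (27.1, 'key', 165)]
27.25 [0.52911311 0.39897368 0.12604649]
```

```bash
python3 -m crank '[[-40,-20,0,0,0,0,1],[-67,-37,15,0,0,0,1],[-67,-37,55,0,0,0,1],[-67,-37,80,0,0,0,1],[-67,-37,85,0,0,0,1],[-67,-37,85,0,0,0,1]]'|sed -n '1,2p;4p'; python3 - <<'E'
from track import *
print([(o[0],o[1][:3],round(o[2])) for o in shoot()]);s=r.read_state();print(s["ee_pos"])
E
```

```text
t: 27.85
ee_pos: [0.4827, 0.3377, 0.0413]
ft_force: [0.5, 0.4, 0.1]
[(27.85, 'pin', -117), (27.85, 'pin', 66), (27.85, 'key', 146)]
[0.48366983 0.33848885 0.04303876]
```

```bash
python3 -m crank '[[0,2,0,0,0,0,1],[0,4,0,0,0,0,1],[0,7,0,0,0,0,1],[0,11,0,0,0,0,1],[0,17,0,0,0,0,1],[0,26,0,0,0,0,1],[0,37,0,0,0,0,1],[0,48,-35,0,0,0,1],[0,52,-75,0,0,0,1],[0,52,-90,0,0,0,1]]'|sed -n '1,2p;4p'; mv obs.json obs2.json; python3 - <<'E'
from track import *
for i in range(5):print([(round(o[0],2),o[1][:3],round(o[2])) for o in shoot()])
s,t0,pr,e=fit();print(s.cost,s.x,np.round(e,2));s=r.read_state();print(s["t"],s["ee_pos"])
E
```

```text
t: 29.0
ee_pos: [0.5386, 0.3306, 0.1357]
ft_force: [0.5, 0.0, -0.1]
[(29.0, 'pin', 0), (29.0, 'pin', 162), (29.0, 'key', -99)]
[(29.15, 'pin', -157), (29.15, 'pin', 18), (29.15, 'key', -69)]
[(29.3, 'pin', 40), (29.3, 'key', -41)]
[(29.45, 'pin', 73), (29.45, 'pin', -94), (29.45, 'key', -16)]
[(29.6, 'pin', 104), (29.6, 'pin', -69), (29.6, 'key', 26)]
0.04631105876334974 [4.53789887 3.47271826 0.04950969] [ 0.17 -0.13 -0.02  0.06 -0.03 -0.02 -0.16  0.   -0.1   0.13  0.08 -0.06
  0.05 -0.14 -0.  ]
29.75 [0.53419016 0.33028552 0.13178436]
```

```bash
python3 -m crank '[[40,-6,0,0,0,0,1],[80,-12,0,0,0,0,1],[105,-15,0,0,0,0,1],[105,-15,0,0,0,0,1],[105,-15,0,0,0,0,1],[105,-15,0,0,0,0,1],[105,-15,0,0,0,0,1],[105,-15,0,0,0,0,1],[105,-15,0,0,0,0,1],[105,-15,0,0,0,0,1]]'|sed -n '1,2p;4p';python3 m.py 4;  python3 -m crank '[[0,0,0,0,0,0,1],[0,0,0,0,0,0,1],[0,0,0,0,0,0,1],[0,0,0,0,0,0,1],[0,0,0,0,0,0,1],[0,0,0,0,0,0,1],[0,0,0,0,0,0,1],[0,0,0,0,0,0,1],[0,0,0,0,0,0,1],[0,0,0,0,0,0,1]]'|sed -n '1,2p;4p';python3 m.py 6
```

```text
t: 30.75
ee_pos: [0.5352, 0.4361, 0.132]
ft_force: [-0.5, -0.2, -0.1]
0.14346493393949522 [-1.72728984  3.39205591  0.04939579] [ 0.27 -0.09 -0.07 -0.39  0.   -0.03 -0.28  0.05  0.05  0.16 -0.04 -0.  ]
t 31.35 w 3.0202997984425615 z [0.53507927 0.43636228 0.13181123]
passes [32.92 35.31 38.01 41.13]
t: 32.35
ee_pos: [0.5351, 0.4364, 0.1319]
ft_force: [0.2, -0.5, 0.1]
0.24232490107642898 [4.56086646 3.38839592 0.0521948 ] [-0.02 -0.28  0.08  0.11  0.41 -0.02 -0.21 -0.06  0.13  0.11 -0.04  0.01]
t 33.25 w 2.7142854958205684 z [0.53507792 0.43637643 0.13183924]
passes [35.38 38.16 41.41]
```

```bash
python3 m.py 4; python3 -m crank '[[0,0,0,0,0,0,1],[0,0,0,0,0,0,1],[0,0,0,0,0,0,1],[0,0,0,0,0,0,1],[0,0,0,0,0,0,1],[0,0,0,0,0,0,1],[0,0,40,0,0,0,1],[0,0,75,0,0,0,1],[0,0,88,0,0,0,1]]'|sed -n '1,2p;4p'
```

```text
0.3249619972335746 [4.56632422 3.3703739  0.04924501] [-0.03 -0.38 -0.38  0.03 -0.18  0.07 -0.02  0.1  -0.02  0.28  0.02 -0.  ]
t 33.85 w 2.6543117357592143 z [0.5350575  0.43636407 0.1318513 ]
passes [35.35 38.07 41.22]
t: 34.75
ee_pos: [0.5336, 0.4352, 0.0408]
ft_force: [-0.4, -0.2, 0.9]
```

```bash
python3 -m crank '[[0,0,5,0,0,0,1],[0,0,7,0,0,0,1],[0,0,7,0,0,0,1],[0,0,10,0,0,0,1]]'|sed -n '1,2p;4p'
```

```text
t: 35.15
ee_pos: [0.5361, 0.4369, 0.0355]
ft_force: [-0.8, 0.7, 0.5]
```

```bash
python3 -m crank '[[0,0,4,0,0,0,1]]'|sed -n '1,2p;4p'
```

```text
t: 35.25
ee_pos: [0.5357, 0.4367, 0.0309]
ft_force: [-1.6, 1.2, 13.8]
```

```bash
python3 -m crank '[[0,0,-1,0,0,0,1]]'|sed -n '1,2p;4p'
```

```text
t: 35.35
ee_pos: [0.535, 0.4368, 0.0316]
ft_force: [0.1, -0.1, 0.2]
```

```bash
python3 -m crank '[[0,0,0,0,0,0,1],[0,0,0,0,0,0,1]]'|sed -n '1,2p;4p'; python3 - <<'E'
from track import *
p=r.capture("side");print(r.read_state()["ft_force"])
for i in range(2):
    print([(round(o[0],2),o[1][:3],round(o[2]),round(o[3],2)) for o in shoot()])
print("ptr",[(np.round(d["location"],1),round(d["conf"],2)) for d in r.tip_of(p,"pointer_tip")],"key",[(np.round(d["location"],1),round(d["conf"],2)) for d in r.tip_of(p,"keyway")])
E
```

```text
t: 35.55
ee_pos: [0.5354, 0.4363, 0.031]
ft_force: [-0.3, -0.2, 2.5]
[-0.6789791  -0.62566285  2.6147667 ]
[(35.6, 'pin', -63, 0.55), (35.6, 'pin', 104, 0.38), (35.6, 'key', -147, 0.58)]
[(35.75, 'pin', -65, 0.65), (35.75, 'pin', 106, 0.64), (35.75, 'key', -147, 0.75)]
ptr [(array([297.6, 259.1]), 0.84), (array([338.8, 349.8]), 0.57)] key [(array([337.9, 344.3]), 0.84), (array([285.7, 255. ]), 0.55)]
```

```bash
python3 -m crank '[[0,0,0.6,0,0,0,1],[-0.1,-3,0.6,0,0,-0.04,1],[-0.4,-7,0.6,0,0,-0.1,1],[-1,-11.7,0.6,0,0,-0.175,1],[-1,-11.7,0.6,0,0,-0.175,1]]'|sed -n '1,2p;4p'; cat > fin.py <<'E'
from track import *
print([(round(o[0],2),o[1][:3],round(o[2]),round(o[3],2)) for o in shoot()])
p=r.capture("side");print(np.round(r.read_state()["ft_force"],1))
c=C
P=polar(p,c,np.arange(.070,.0785,.002)).mean(0);Q=polar(p,c,np.arange(.0815,.0845,.001)).mean(0)
for a in range(190,270,2):print(a,int(P[2*a]),int(Q[2*a]),end=" | ")
print()
E
python3 fin.py
```

```text
t: 36.5
ee_pos: [0.5233, 0.4367, 0.031]
ft_force: [1.1, -1.1, 7.9]
[(36.5, 'pin', -42, 0.49), (36.5, 'pin', 113, 0.45), (36.5, 'key', -139, 0.58)]
[-0.4 -1.2  9. ]
190 84 88 | 192 82 90 | 194 80 84 | 196 79 69 | 198 77 55 | 200 75 47 | 202 74 45 | 204 74 44 | 206 75 45 | 208 76 46 | 210 77 46 | 212 77 45 | 214 74 47 | 216 65 48 | 218 56 48 | 220 52 51 | 222 51 52 | 224 53 52 | 226 64 58 | 228 80 88 | 230 93 136 | 232 99 171 | 234 97 184 | 236 87 157 | 238 81 96 | 240 78 58 | 242 77 53 | 244 76 55 | 246 78 54 | 248 79 55 | 250 81 55 | 252 81 55 | 254 81 56 | 256 81 53 | 258 81 55 | 260 81 56 | 262 83 56 | 264 81 56 | 266 79 54 | 268 79 54 |
```

```bash
python3 -m crank '[[-0.1,-4,0,0,0,-0.06,1],[-0.5,-8,0,0,0,-0.12,1],[-1,-12,0,0,0,-0.18,1],[-1.7,-15.1,0,0,0,-0.227,1],[-1.7,-15.1,0,0,0,-0.227,1]]'|sed -n '1,2p;4p'; cat >> fin.py <<'E'
print("ptr",[(np.round(np.degrees(np.arctan2(*(back(p,d["location"],.053)-C)[::-1]))%360,1),d["conf"]) for d in r.tip_of(p,"pointer_tip")])
for a in range(0,3):
    rr=(.076,.066,.060)[a];S=polar(p,c,np.array([rr])).mean(0);print(rr,[int(S[2*k]) for k in range(216,256,2)])
T=r.capture("top");np.save("top_fin.npy",T["color"]);g=polar(T,np.array([.525,.371]),np.arange(.066,.080,.002)).mean(0)
print("top",[int(g[2*k]) for k in range(216,256,2)])
g=polar(T,np.array([.525,.371]),np.arange(.084,.088,.001),z=.053).mean(0);print("topptr",[int(g[2*k]) for k in range(216,256,2)])
E
python3 fin.py
```

```text
t: 37.2
ee_pos: [0.5088, 0.4344, 0.031]
ft_force: [0.5, -2.4, 8.3]
[(37.2, 'pin', -29, 0.47), (37.2, 'pin', 138, 0.44), (37.2, 'key', -122, 0.68)]
[ 0.6 -1.9  9.4]
190 87 88 | 192 86 91 | 194 85 86 | 196 84 71 | 198 82 56 | 200 81 47 | 202 80 46 | 204 78 46 | 206 78 45 | 208 79 46 | 210 81 47 | 212 83 48 | 214 84 49 | 216 83 48 | 218 82 49 | 220 83 48 | 222 82 48 | 224 83 51 | 226 84 59 | 228 82 91 | 230 80 138 | 232 78 171 | 234 69 182 | 236 56 156 | 238 52 93 | 240 59 51 | 242 71 46 | 244 76 52 | 246 78 54 | 248 80 53 | 250 82 55 | 252 82 55 | 254 83 55 | 256 82 55 | 258 82 56 | 260 82 56 | 262 81 56 | 264 79 55 | 266 79 54 | 268 79 55 | 
ptr [(np.float64(262.0), 0.95), (np.float64(233.0), 0.77), (np.float64(175.7), 0.47)]
0.076 [76, 76, 75, 76, 75, 82, 86, 89, 87, 80, 58, 49, 55, 65, 70, 72, 74, 76, 77, 77]
0.066 [99, 99, 97, 99, 97, 90, 79, 64, 56, 56, 61, 68, 87, 99, 98, 94, 97, 98, 97, 97]
0.06 [99, 100, 99, 98, 95, 90, 83, 79, 80, 84, 87, 96, 106, 104, 99, 97, 97, 96, 97, 97]
top [138, 138, 137, 138, 138, 138, 138, 138, 139, 137, 137, 137, 137, 137, 137, 136, 136, 135, 136, 136]
topptr [141, 142, 143, 142, 142, 143, 142, 142, 141, 142, 140, 142, 141, 140, 142, 141, 139, 141, 139, 139]
```

```bash
python3 - <<'E'
from h import *
d=np.load("c_side0.npz");p=dict(color=d["color"],mtx=d["mtx"],R=d["R"],t=d["tt"]);C=np.array([.525,.366])
for rr in(np.arange(.070,.0785,.002),[.066],[.074]):
    P=polar(p,C,np.array(rr)).mean(0);print([int(P[2*k]) for k in range(246,278,2)])
print(r.read_state()["t"])
E
```

```text
[72, 74, 74, 74, 72, 62, 52, 51, 52, 50, 54, 72, 76, 75, 76, 77]
[85, 85, 84, 84, 84, 72, 63, 60, 58, 58, 62, 71, 82, 83, 82, 84]
[73, 75, 75, 76, 73, 63, 52, 52, 51, 51, 55, 75, 78, 76, 78, 80]
37.5
```

```bash
python3 - <<'E'
from h import *
d=np.load("cam.npz");im=cv2.imread("pics/top0.png")[...,::-1].copy();p=dict(color=im,mtx=d["mtx"],R=d["R"],t=d["t"])
for rr in(.083,.085,.087,.09,.094,.097):
    P=polar(p,np.array([.525,.371]),np.array([rr]),z=.053).mean(0);print(rr,[int(P[2*k]) for k in range(220,254,1)])
s=np.load("c_side0.npz");p=dict(color=s["color"],mtx=s["mtx"],R=s["R"],t=s["tt"])
for rr in(.081,.083,.085,.088,.092,.096):
    P=polar(p,np.array([.525,.366]),np.array([rr]),z=.053).mean(0);print("side",rr,[int(P[2*k]) for k in range(220,254,1)])
E
```

```text
0.083 [211, 199, 217, 202, 204, 211, 200, 209, 204, 201, 199, 188, 196, 188, 181, 191, 198, 192, 194, 184, 192, 187, 185, 193, 187, 191, 194, 193, 198, 193, 183, 181, 181, 184]
0.085 [122, 138, 140, 128, 117, 104, 119, 87, 99, 109, 92, 114, 155, 184, 203, 205, 176, 133, 97, 112, 106, 116, 119, 108, 138, 139, 133, 157, 147, 139, 151, 162, 160, 150]
0.087 [132, 133, 143, 138, 142, 147, 144, 135, 94, 83, 85, 123, 190, 205, 202, 202, 207, 186, 180, 158, 147, 152, 150, 163, 160, 158, 163, 166, 161, 165, 170, 173, 175, 173]
0.09 [169, 170, 165, 174, 177, 170, 131, 105, 108, 104, 98, 93, 178, 199, 201, 198, 198, 194, 170, 129, 156, 167, 168, 172, 174, 175, 174, 171, 173, 174, 170, 169, 172, 168]
0.094 [161, 158, 156, 153, 134, 177, 185, 134, 92, 59, 169, 211, 202, 200, 196, 197, 202, 205, 205, 191, 136, 136, 142, 142, 140, 140, 140, 138, 137, 137, 139, 137, 140, 140]
0.097 [141, 142, 142, 141, 122, 153, 147, 133, 84, 52, 81, 105, 122, 117, 83, 112, 109, 154, 143, 168, 135, 136, 140, 139, 138, 135, 137, 137, 133, 132, 132, 133, 130, 132]
side 0.081 [50, 50, 50, 52, 54, 58, 68, 81, 99, 117, 1
[... 194 characters left out ...]
, 96, 70, 55, 51, 50, 51, 52, 54, 52, 53, 53, 53, 53, 53, 51, 51]
side 0.085 [46, 46, 47, 48, 50, 54, 62, 78, 98, 120, 144, 161, 173, 181, 185, 183, 173, 150, 118, 82, 62, 52, 49, 50, 50, 52, 52, 52, 52, 52, 52, 53, 50, 50]
side 0.088 [48, 46, 45, 45, 47, 51, 61, 77, 99, 119, 138, 158, 172, 180, 185, 186, 181, 167, 142, 111, 74, 53, 49, 48, 49, 49, 50, 49, 49, 50, 50, 51, 50, 49]
side 0.092 [45, 44, 45, 44, 44, 44, 48, 63, 87, 116, 139, 153, 160, 164, 170, 176, 176, 170, 156, 130, 97, 66, 50, 47, 46, 46, 47, 47, 47, 47, 48, 48, 48, 47]
side 0.096 [46, 45, 43, 43, 45, 44, 43, 44, 55, 81, 111, 132, 143, 147, 150, 154, 156, 155, 149, 136, 111, 79, 55, 46, 44, 44, 43, 44, 46, 43, 44, 46, 47, 45]
```

```bash
python3 -m crank '[[0,0,0,0,0,0,1],[0,0,0,0,0,0,1]]'|sed -n '1,2p;4p'; python3 -c "
from plant import r
print(r.close_job())"
```

```text
t: 37.7
ee_pos: [0.5093, 0.4345, 0.031]
ft_force: [-0.6, -2.2, 10.6]
the job is handed in; nothing more can be done
None
```

I handed the job in at 37.7 s with the keyway within about 1° of the pointer and the fingertip holding the die at about 9–10 N, after a clean coast of about 6.6 s at about 3.4 rad/s; it took a second flick of the same pin, because the finger apparently grazed the pins and spoiled the first coast, and the brake, which touched at about 14 N for a moment, stopped the die 20–30° short, so I eased it the rest with the fingertip.

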